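# Gauge the probe well of a dry-block heater

### The job

Measure how deep the blue-ringed well in the heater's metal block is: stand the depth gauge with its foot flat on the block over that well, then push the rod gently down by its knob until it meets the bottom of the well (never with more than 20 N), and let go, leaving the gauge standing there with the rod on the bottom so that the depth can be read. Leave the rack, the bottle and the dishes where they are.

Things in the scene. Friction and masses are not known exactly. Their poses are not given: they have to be found in the camera images.
- heater: fixed dry-block heater: white housing 230 x 170 x 88 mm, sloped control panel on its -x side; its bare aluminium block (80 x 104 mm, centre at x = +35 mm) has a flat face 94 mm above the bench, with 14 mm tube wells in two rows and, on the middle line between them, two 10 mm probe wells; the one at y = +24 mm has a blue painted ring: measure that. Origin under the housing's centre, z up
- well_mouth (a point): centre of the mouth of the blue-ringed well, on the block's face; axes as the heater's. The well is 10 mm wide and goes straight down to a rigid packing disc that lies somewhere from 24 to 44 mm below the face, not known beforehand
- gauge: loose rod depth gauge, 0.37 kg, at first upright on the bench: steel foot bar 28 (x) x 80 (y) x 12 mm, sleeve 18 mm wide up to 40 mm above the foot's underside, 6 mm rod sliding up and down in it; a slack clamp screw (not used) points to +x. Origin at the centre of the foot's flat underside, on the rod's axis, z up. The foot may stand at any yaw if flat on the block
- knob (a point): centre of the black cylindrical knob on top of the rod, 18 mm in diameter and 24 mm tall, with a blue band; 112 mm above the underside of the foot when the rod is up. It moves with the rod. Lifting by it carries the whole gauge (the rod's upper stop takes the foot along)
- rod_tip: dark lower end of the rod, 6 mm in diameter; origin at the centre of its end face. With the rod up it lies 2 mm inside the foot
- rod (a joint): travel of the rod down through the foot, in m: 0 rod up, 0.054 lowest; its tip is then (travel - 2 mm) below the underside of the foot. A drag of about 2 N, more than the rod's own weight, holds it wherever it is left
- rack: blue and white test-tube rack, 200 x 76 mm, 130 mm tall with its capped tubes; origin under its centre; leave alone
- bottle: yellow bottle with orange cap, 84 mm wide, 170 mm tall; origin under its centre; leave alone
- dishes: stack of three clear dishes, 92 mm wide, 44 mm tall; origin under its centre; leave alone
Things that resemble listed ones, but are neither listed nor needed, are in the scene too. What is shaped like the gauge but orange or purple is not meant.

How it is judged:
By the outcome, as a careful person would: the job done as asked, in the order asked, and still so for the second after the job is handed in, with the robot touching nothing.
It also fails if it takes over 51 s, if anything falls off the work surface, if the arm or the gripper's body presses on something with over 40 N, if the wrist force passes 120 N, or if a joint passes its speed limit or range.

### The arm

A 6-joint arm with a two-finger parallel gripper is mounted at the origin on the work surface. World frame = base frame: x ahead of the robot, y to its left, z up, the work surface at z = 0. Lengths are in m, angles in rad, forces in N, time in s.
With the tool pointing down it reaches from about 0.35 to 0.975 m from the base axis. Payload 4.9 kg.
Tool frame: the origin (TCP) lies on the centre line of the jaws, within the pads' length; the fingertips stand 11 mm ahead of it and the grasp point (between the pads) lies 8 mm behind it; z points along the fingers, y is the direction in which the jaws open and shut (so a half turn about z gives the same grasp; the last joint's range is limited). The gripper opens to 85 mm and grips with 20 to 120 N. Pads are 22 mm wide; open, the fingers measure 114 mm over their backs; the gripper's body (76 mm by 85 mm) begins 54 mm behind the grasp point. The pads swing forward as they close: fully open they stand 13 mm farther back than shut.
Start: joints at [-1.465, 0.053, 1.613, -0, 1.476, -0.119], TCP at [0.139, -0.609, 0.216] pointing down, gripper open.
Joint ranges: [-3.01, 3.01], [-1.01, 2.22], [0.06, 2.58], [-1.02, 4.17], [0.09, 2.62], [-3.14, 3.14]. Speed limits (rad/s): [2.57, 2.57, 3.14, 3.14, 3.14, 3.14].

### API

Orientations are given as a rotation vector (axis times angle).
In Python, from station import ctrl gives the robot as it stands.
- The arm moves only by the tool send_rows, never from a script. Its argument "series" is a list of rows, each an object of numbers: "tx", "ty", "tz": the shift along the tool's x, y, z in cm; "wx", "wy", "wz": the turn, a rotation vector about the tool's x, y, z in rad; "jaw": the closure, from 0 (fully open) to 1 (shut). In form: [{"tx": .., "ty": .., "tz": .., "wx": .., "wy": .., "wz": .., "jaw": ..}, ...]. A call has 1 to 5 rows; each row shifts and turns the pose as measured when the row begins, along the tool's axes as they then stand; what a row does not reach is not made up. A row lasts 1/8 s, in which the tool goes at most 62.5 mm and 10.7 degrees, less where a joint would pass 70% of its speed; a pose out of reach is approached as far as the arm can. A call is refused whole if a number of a shift passes 6.25 or a number of a turn 0.188, either way. A call with a gripper value outside its range is refused whole. The fingers move at their own pace and stop on an object; "squeeze" is the grip in N (left out, the last holds). Time passes only in rows, so rows that do not move let the fingers close. It gives the time, the measured TCP pose, the force and the opening at its end, in the units of the state.
- ctrl.get_obs(): the state, without advancing time (a new reading comes with each control period).
- ctrl.get_image(name): name is "side" or "top" or "wrist"; returns the picture (480x640x3 uint8, red, green, blue); there is no depth.
- ctrl.camera_info(name): a dict with "mtx" (3x3 intrinsics, pixels), "R" (3x3) and "t" (3): a world point X has camera coordinates R X + t. Camera axes: x right, y down, z forward; pixel columns grow to the right and rows downward; lengths in m; the calibration is good to about 2 mm. The wrist camera is an equidistant fisheye: a pixel r from the principal point sees the ray r / f radians off the axis. A picture is of the moment at which its call begins: read the wrist's pose just before it. camera_info takes no time and is no camera call; for the wrist camera it gives the pose at the moment of the call.
- ctrl.finish_job(): hands the job in, once; it reports no verdict.
The state is a dict: "t": time; "q": joint angles; "dq": joint speeds; "effort": joint torques, N m; "tool_pos": TCP position; "tool_rot": TCP orientation; "contact_force": force on the tool from outside, world axes, zero at the start; "wrist_torque": the same for the moment, N m; "opening": finger opening in m.
Only numpy, scipy, OpenCV 4.12 (cv2) and the standard library are available. Lean on these libraries where they do the work, as an engineer would, in place of code of your own. Each camera call takes 0.05 s, during which the arm holds its last target.

## Working session

There is one attempt and no reset: what is moved stays moved. The work goes in short steps, Python scripts to look and compute and a tool call to move; the robot and the scene stay as the last step left them, time stands still between calls to the robot, and variables do not carry over. Pictures are saved under pics/ and viewed, and the job is handed in when it is done.

Besides the shell and the picture viewer there is one more tool, called after "Request:" by a JSON object that holds its "name" and its "arguments", one argument or row to a line. send_rows: Moves the arm, as the interface text tells. Its arguments: {"type":"object","properties":{"series":{"type":"array"},"squeeze":{"type":"number"}},"required":["series"]}

```bash
mkdir -p pics; ls; python3 - <<'E'
from station import ctrl
import cv2,numpy as np
o=ctrl.get_obs();print({k:np.round(v,3) for k,v in o.items()})
for n in("side","top","wrist"):
    c=ctrl.camera_info(n);print(n,{k:np.round(v,4).tolist() if not isinstance(v,str) else v for k,v in c.items()})
    cv2.imwrite(f"pics/{n}0.png",ctrl.get_image(n)[:,:,::-1])
E
```

```text
pics
{'t': np.float64(0.0), 'q': array([-1.465,  0.053,  1.614,  0.   ,  1.476, -0.119]), 'dq': array([-0.   ,  0.001, -0.   , -0.   , -0.   , -0.001]), 'effort': array([ 0.0000e+00, -3.9368e+01, -3.7017e+01, -0.0000e+00,  7.0000e-03,
       -0.0000e+00]), 'tool_pos': array([ 0.139, -0.609,  0.214]), 'tool_rot': array([-3.12 , -0.352, -0.   ]), 'contact_force': array([-0.765, -0.159, -1.362]), 'wrist_torque': array([-0.025,  0.073,  0.021]), 'opening': np.float64(0.086)}
side {'mtx': [[492.6428, 0.0, 320.3604], [0.0, 492.6428, 243.3475], [0.0, 0.0, 1.0]], 'R': [[0.9545, -0.2974, 0.0203], [-0.1972, -0.6809, -0.7053], [0.2236, 0.6692, -0.7086]], 't': [-0.4964, 0.218, 0.8649]}
top {'mtx': [[510.1488, 0.0, 309.7009], [0.0, 510.1488, 237.6245], [0.0, 0.0, 1.0]], 'R': [[-0.0226, -0.9997, -0.0079], [-0.9859, 0.0236, -0.1659], [0.1661, 0.0041, -0.9861]], 't': [0.0539, 0.5355, 1.2771]}
wrist {'mtx': [[371.6483, 0.0, 323.6004], [0.0, 371.6483, 237.6518], [0.0, 0.0, 1.0]], 'R': [[0.2233, -0.9747, -0.0017], [-0.9345, -0.2146, 0.2841], [-0.2773, -0.0619, -0.9588]], 't': [-0.6245, -0.0373, 0.3791]}
```

View pics/side0.png

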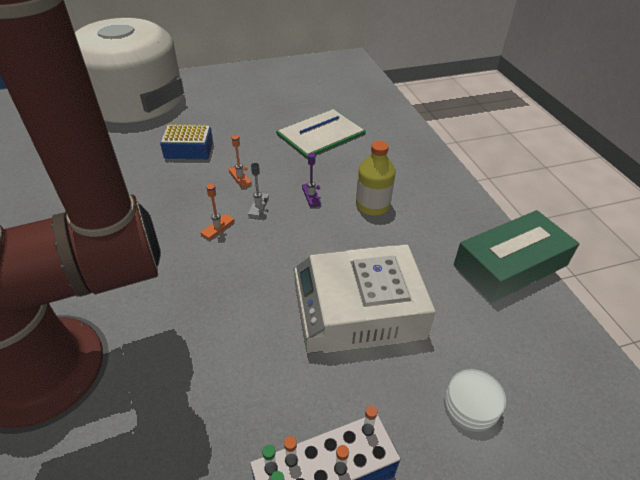

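View pics/top0.png

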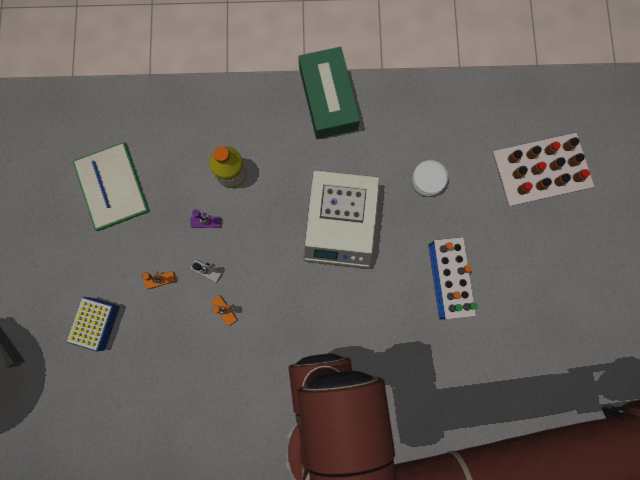

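View pics/wrist0.png

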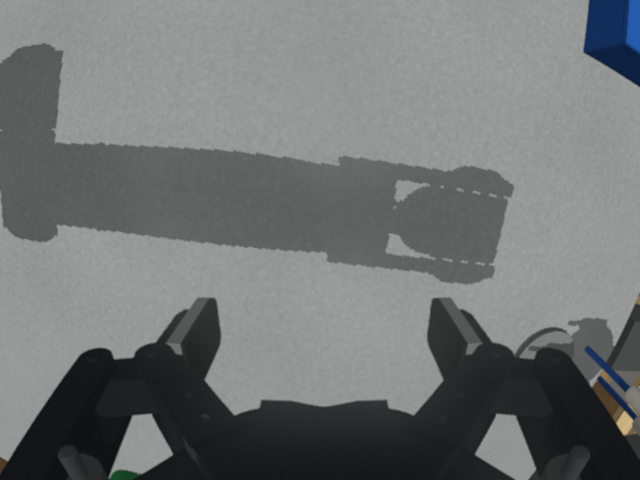

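Candidates, as side pixel / top pixel:
- grey steel gauge with black knob: (257,190) / (206,269)
- orange: (238,165) / (158,278)
- orange: (215,213) / (225,310)
- purple: (312,180) / (206,220)

By the description it's the grey one. Next is a close crop to check that.

```bash
cat > h.py <<'E'
import numpy as np,cv2
def ray(c,px):
    K=np.array(c['mtx']);R=np.array(c['R']);t=np.array(c['t'])
    d=R.T@np.linalg.inv(K)@np.array([px[0],px[1],1.]);return -R.T@t,d/np.linalg.norm(d)
def fray(c,px):
    K=np.array(c['mtx']);R=np.array(c['R']);t=np.array(c['t'])
    v=np.array([px[0]-K[0,2],px[1]-K[1,2]]);r=np.linalg.norm(v);th=r/K[0,0]
    d=np.r_[np.sin(th)*v/max(r,1e-9),np.cos(th)];return -R.T@t,R.T@d
def plane(c,px,z,f=ray):
    o,d=f(c,px);return o+d*(z-o[2])/d[2]
def tri(rs):
    A=sum(np.eye(3)-np.outer(d,d) for o,d in rs);b=sum((np.eye(3)-np.outer(d,d))@o for o,d in rs)
    X=np.linalg.solve(A,b);return X,[np.linalg.norm((np.eye(3)-np.outer(d,d))@(X-o)) for o,d in rs]
def proj(c,X,fish=False):
    p=np.array(c['R'])@X+np.array(c['t']);K=np.array(c['mtx'])
    if fish:
        r=np.hypot(p[0],p[1]);th=np.arctan2(r,p[2]);return K[:2,2]+K[0,0]*th*p[:2]/max(r,1e-9)
    return (K@(p/p[2]))[:2]
E
python3 - <<'E'
import cv2,numpy as np
a=cv2.imread('pics/side0.png');b=cv2.imread('pics/top0.png')
cr=lambda i,x,y,w,h,s:cv2.resize(i[y:y+h,x:x+w],None,fx=s,fy=s,interpolation=cv2.INTER_CUBIC)
# gauge side [225..295]x[150..230]; top [180..230]x[245..295]
o=np.zeros((560,800,3),np.uint8)
A=cr(a,236,155,40,65,8)[:280*2,:400];o[:A.shape[0],:A.shape[1]]=A
B=cr(b,183,250,50,40,8);o[:B.shape[0],400:400+B.shape[1]]=B
cv2.imwrite('pics/g0.png',o)
o=np.zeros((560,800,3),np.uint8)
A=cr(a,345,248,75,62,5);o[:A.shape[0],:A.shape[1]]=A
B=cr(b,305,170,78,100,5);o[:B.shape[0],400:400+B.shape[1]]=B
cv2.imwrite('pics/h0.png',o)
E
```

```text
(no output)
```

View pics/g0.png

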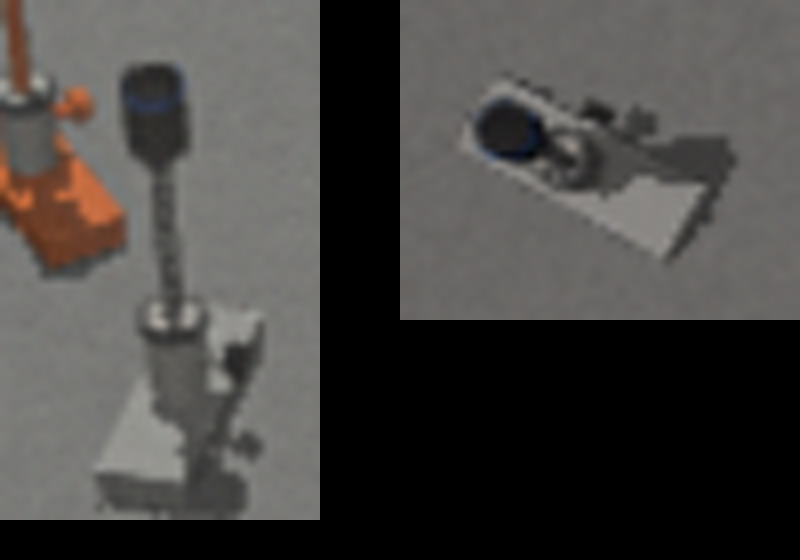

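View pics/h0.png

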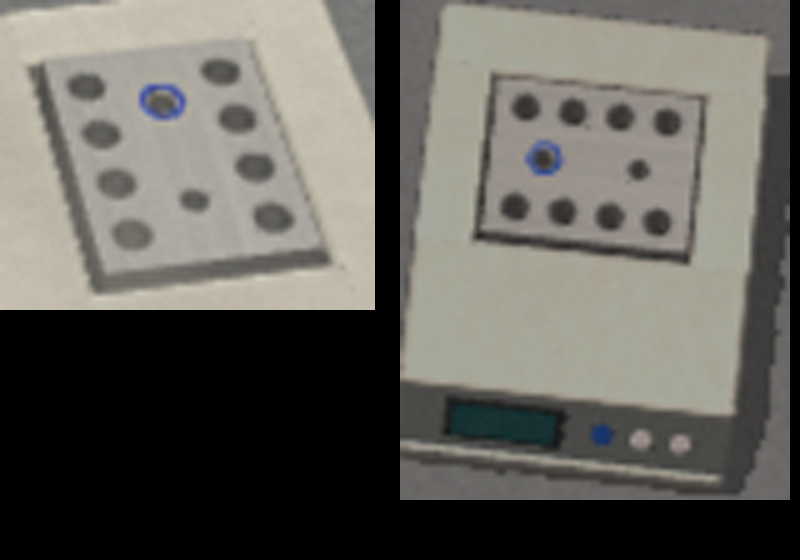

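The crop shows a grey steel foot and a black knob with a blue band, so this is the gauge. The blue ring is at side px about (377.4,268.2) and top px about (333.8,201.6).

```bash
python3 - <<'E'
from station import ctrl
from h import *
S=ctrl.camera_info('side');T=ctrl.camera_info('top')
a=cv2.imread('pics/side0.png');b=cv2.imread('pics/top0.png')
def blue(i,x0,x1,y0,y1):
    r=i.astype(int);m=(r[:,:,0]>r[:,:,2]+40)&(r[:,:,0]>r[:,:,1]+25);k=np.zeros(m.shape,bool);k[y0:y1,x0:x1]=1;m&=k
    pts=np.argwhere(m)[:,::-1].astype(np.float32);e=cv2.fitEllipse(pts);return pts.mean(0),e,len(pts)
bs=blue(a,355,400,255,285);bt=blue(b,322,345,190,213);print(bs,bt)
print('well tri',tri([ray(S,bs[1][0]),ray(T,bt[1][0])]),plane(S,bs[1][0],.094),plane(T,bt[1][0],.094))
print('knob tri',tri([ray(S,(255.2,169.3)),ray(T,(196.6,266.3))]))
cr=[plane(T,((x-400)/8+183-.4,y/8+250-.4),.012) for x,y in((505,85),(465,145),(665,255),(705,185))]
print(np.round(cr,4),np.mean(cr,0))
for i in range(4):print(np.linalg.norm(cr[i]-cr[i-1]))
d=(cr[3]+cr[2]-cr[0]-cr[1])/2;print('yaw of foot y-axis deg',np.degrees(np.arctan2(d[1],d[0])))
# heater block corners
hc=[plane(T,((x-400)/5+305-.4,y/5+170-.4),.094) for x,y in((495,75),(705,98),(690,260),(477,238))]
print(np.round(hc,4),np.mean(hc,0))
# neighbours
for n,p in dict(or1=(158,278),or2=(225,310),pur=(206,220)).items():print(n,plane(T,p,.012))
print('cap bottle',plane(T,(221,154),.17))
E
```

```text
(array([376.9643 , 267.89285], dtype=float32), ((376.8786315917969, 267.82550048828125), (6.100568771362305, 8.171220779418945), 102.10334014892578), 28) (array([333.2857 , 201.42857], dtype=float32), ((333.38580322265625, 201.13983154296875), (5.877911567687988, 6.128358840942383), 37.505760192871094), 21)
well tri (array([ 0.62204332, -0.0210224 ,  0.08999556]), [np.float64(0.0007755899186542977), np.float64(0.0007755899186544277)]) [ 0.62111226 -0.02428692  0.094     ] [ 0.62029636 -0.02066634  0.094     ]
knob tri (array([0.4628129 , 0.31975445, 0.10653833]), [np.float64(0.001138750659486476), np.float64(0.0011387506594865207)])
[[0.4889 0.344  0.012 ]
 [0.4693 0.3569 0.012 ]
 [0.4315 0.2906 0.012 ]
 [0.4542 0.2776 0.012 ]] [0.46095213 0.31727221 0.012     ]
0.07485298696233585
0.02346978769309815
0.07628011645201085
0.026160012020172634
yaw of foot y-axis deg -118.64874982907104
[[ 0.664   0.0028  0.094 ]
 [ 0.6493 -0.1031  0.094 ]
 [ 0.5659 -0.0922  0.094 ]
 [ 0.5798  0.0142  0.094 ]] [ 0.61473892 -0.04458112  0.094     ]
or1 [0.44415015 0.44259394 0.012     ]
or2 [0.35679667 0.26588734 0.012     ]
pur [0.59667138 0.31799575 0.012     ]
cap bottle [0.7252749  0.25023805 0.17      ]
```

```bash
cat > g.py <<'E'
import sys
from station import ctrl
from h import *
from scipy.spatial.transform import Rotation as Ro
def go(X,quiet=False):
    o=ctrl.get_obs();R=Ro.from_rotvec(o['tool_rot']).as_matrix()
    d=R.T@(np.array(X)-o['tool_pos'])*100
    down=np.array([0,0,-1.]);tilt=np.cross(R[:,2],down)
    print('t',round(float(o['t']),2),'pos',np.round(o['tool_pos'],4),'F',np.round(o['contact_force'],1),'op',round(float(o['opening']),4))
    print('delta cm',np.round(d,2),'dist',round(np.linalg.norm(d),1),'tilt fix w',np.round(R.T@tilt,3),'x yaw',np.round(np.degrees(np.arctan2(R[1,0],R[0,0])),1))
if len(sys.argv)>3: go([float(v) for v in sys.argv[1:4]])
E
python3 g.py 0.5 -0.12 0.25; python3 -c "
from station import ctrl;import numpy as np
from scipy.spatial.transform import Rotation as Ro
o=ctrl.get_obs();c=ctrl.camera_info('wrist');R=np.array(c['R']);p=-R.T@np.array(c['t']);T=Ro.from_rotvec(o['tool_rot']).as_matrix()
print(T.T@(p-o['tool_pos']),T.T@R.T)"
```

```text
t 0.15 pos [ 0.1393 -0.6088  0.2146] F [ 0.4 -0.  -0.4] op 0.0853
delta cm [ 46.06 -39.61  -3.46] dist 60.8 tilt fix w [-0.002 -0.     0.   ] x yaw 12.9
[ 0.07217903  0.00041118 -0.15857877] [[ 4.29783830e-04 -9.58721673e-01 -2.84345863e-01]
 [ 9.99999886e-01  3.53418488e-04  3.19870373e-04]
 [-2.06173574e-04 -2.84345968e-01  9.58721716e-01]]
```

Request:
{"name": "send_rows", "arguments": {
  "series": [
    {"tx":4.6,"ty":-4,"tz":-0.4},
    {"tx":4.6,"ty":-4,"tz":-0.4},
    {"tx":4.6,"ty":-4,"tz":-0.4},
    {"tx":4.6,"ty":-4,"tz":-0.4},
    {"tx":4.6,"ty":-4,"tz":-0.4}
  ]
}}

```text
invalid input at $.series[0]: expected keys tx, ty, tz, wx, wy, wz, jaw
```

Request:
{"name": "send_rows", "arguments": {
  "series": [
    {"tx":4.6,"ty":-4,"tz":-0.4},
    {"tx":4.6,"ty":-4,"tz":-0.4},
    {"tx":4.6,"ty":-4,"tz":-0.4},
    {"tx":4.6,"ty":-4,"tz":-0.4},
    {"tx":4.6,"ty":-4,"tz":-0.4}
  ]
}}

```text
invalid input at $.series[0]: expected keys tx, ty, tz, wx, wy, wz, jaw
```

```bash
python3 g.py 0.47 0.32 0.24
```

```text
t 0.15 pos [ 0.1393 -0.6088  0.2146] F [ 0.4 -0.  -0.4] op 0.0853
delta cm [ 52.94 -83.17  -2.39] dist 98.6 tilt fix w [-0.002 -0.     0.   ] x yaw 12.9
```

Request:
{"name": "send_rows", "arguments": {
  "series": [
    {"tx":4.6,"ty":-4,"tz":-0.4,"wx":0,"wy":0,"wz":0,"jaw":0},
    {"tx":4.6,"ty":-4,"tz":-0.4,"wx":0,"wy":0,"wz":0,"jaw":0},
    {"tx":4.6,"ty":-4,"tz":-0.4,"wx":0,"wy":0,"wz":0,"jaw":0},
    {"tx":4.6,"ty":-4,"tz":-0.4,"wx":0,"wy":0,"wz":0,"jaw":0},
    {"tx":4.6,"ty":-4,"tz":-0.4,"wx":0,"wy":0,"wz":0,"jaw":0}
  ]
}}

```text
t: 0.78
tool_pos: [0.3209, -0.3582, 0.2326]
tool_rot: [-3.117, -0.339, -0.0]
contact_force: [1.5, -0.6, 0.2]
opening: 0.0854
```

Request:
{"name": "send_rows", "arguments": {
  "series": [
    {"tx":4.6,"ty":-4,"tz":-0.4,"wx":0,"wy":0,"wz":0,"jaw":0},
    {"tx":4.6,"ty":-4,"tz":-0.4,"wx":0,"wy":0,"wz":0,"jaw":0},
    {"tx":4.6,"ty":-4,"tz":-0.4,"wx":0,"wy":0,"wz":0,"jaw":0},
    {"tx":4.6,"ty":-4,"tz":-0.4,"wx":0,"wy":0,"wz":0,"jaw":0},
    {"tx":4.6,"ty":-4,"tz":-0.4,"wx":0,"wy":0,"wz":0,"jaw":0}
  ]
}}

```text
t: 1.4
tool_pos: [0.5048, -0.1063, 0.2538]
tool_rot: [-3.119, -0.338, -0.003]
contact_force: [0.1, -0.9, 0.3]
opening: 0.0854
```

```bash
python3 g.py 0.57 -0.03 0.25
```

```text
t 1.4 pos [ 0.5048 -0.1063  0.2538] F [ 0.1 -0.9  0.3] op 0.0854
delta cm [ 8.   -6.06  0.43] dist 10.0 tilt fix w [-0.004 -0.002 -0.   ] x yaw 12.4
```

Request:
{"name": "send_rows", "arguments": {
  "series": [
    {"tx":4.0,"ty":-3,"tz":0.2,"wx":0,"wy":0,"wz":0,"jaw":0},
    {"tx":4,"ty":-3,"tz":0.2,"wx":0,"wy":0,"wz":0,"jaw":0},
    {"tx":0,"ty":0,"tz":0,"wx":0,"wy":0,"wz":0,"jaw":0.3}
  ]
}}

```text
t: 1.78
tool_pos: [0.5729, -0.024, 0.2496]
tool_rot: [-3.118, -0.348, -0.002]
contact_force: [-0.8, -0.3, 0.6]
opening: 0.0698
```

```bash
python3 - <<'E'
from station import ctrl
from h import *
o=ctrl.get_obs();c=ctrl.camera_info('wrist');im=ctrl.get_image('wrist')[:,:,::-1]
print(o['tool_pos'],o['dq'].round(3),o['opening'])
cv2.imwrite('pics/w1.png',im)
np.savez('w1.npz',mtx=c['mtx'],R=c['R'],t=c['t'])
r=im.astype(int);m=((r[:,:,0]>r[:,:,2]+40)&(r[:,:,0]>r[:,:,1]+25)).astype(np.uint8)
n,l,s,ce=cv2.connectedComponentsWithStats(m)
for i in range(1,n):
    if s[i,4]>30:print(s[i],ce[i],plane(c,ce[i],.094,fray))
E
```

```text
[ 0.57288234 -0.02395695  0.24958936] [-0.022 -0.021  0.02  -0.029  0.01   0.005] 0.06978407368624613
[326 152  20  20 126] [335.65873016 161.3968254 ] [ 0.6202711  -0.02347597  0.094     ]
[  2 248   8  13  31] [  6.64516129 252.90322581] [0.44877486 0.34149567 0.094     ]
[ 484  284   44   69 1531] [505.52318746 320.49836708] [ 0.50652202 -0.23499332  0.094     ]
[324 299   9   7  51] [328.07843137 302.        ] [ 0.49216888 -0.04634774  0.094     ]
[468 406  16  21 181] [475.25414365 413.40331492] [ 0.37722916 -0.25610206  0.094     ]
```

View pics/w1.png

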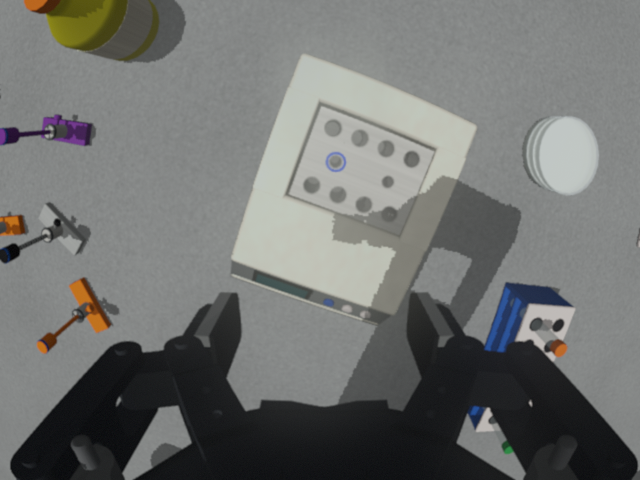

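The blue ring at wrist px (335.7,161.4) puts the well at (0.620,-0.0235). This agrees with the top view, (0.620,-0.021), and the side view, (0.621,-0.024), to within 4 mm. The grey gauge is at the left, around (60,230). Next I move over to it.

```bash
python3 g.py 0.455 0.319 0.23
```

```text
t 1.82 pos [ 0.5722 -0.0252  0.2497] F [ 0.  -1.1  0.8] op 0.0629
delta cm [ -3.91 -36.14   2.11] dist 36.4 tilt fix w [-0.004 -0.002  0.   ] x yaw 12.6
```

Request:
{"name": "send_rows", "arguments": {
  "series": [
    {"tx":-0.6,"ty":-6,"tz":0.3,"wx":0,"wy":0,"wz":0,"jaw":0.3},
    {"tx":-0.6,"ty":-6,"tz":0.3,"wx":0,"wy":0,"wz":0,"jaw":0.3},
    {"tx":-0.6,"ty":-6,"tz":0.3,"wx":0,"wy":0,"wz":0,"jaw":0.3},
    {"tx":-0.6,"ty":-6,"tz":0.4,"wx":0,"wy":0,"wz":0,"jaw":0.3},
    {"tx":-0.6,"ty":-6,"tz":0.4,"wx":0,"wy":0,"wz":0,"jaw":0.3}
  ]
}}

```text
t: 2.45
tool_pos: [0.4765, 0.2598, 0.2331]
tool_rot: [-3.123, -0.32, -0.004]
contact_force: [0.4, -0.4, 0.3]
opening: 0.0598
```

Request:
{"name": "send_rows", "arguments": {
  "series": [
    {"tx":-0.6,"ty":-4.5,"tz":0.3,"wx":0,"wy":0,"wz":0,"jaw":0.3},
    {"tx":0,"ty":0,"tz":0,"wx":0,"wy":0,"wz":0,"jaw":0.3}
  ]
}}

```text
t: 2.7
tool_pos: [0.4592, 0.3043, 0.2296]
tool_rot: [-3.123, -0.324, -0.003]
contact_force: [0.0, 0.2, -0.6]
opening: 0.0598
```

```bash
python3 - <<'E'
from station import ctrl
from h import *
o=ctrl.get_obs();c=ctrl.camera_info('wrist');im=ctrl.get_image('wrist')[:,:,::-1]
print(o['tool_pos'],o['dq'].round(3),o['opening'])
cv2.imwrite('pics/w2.png',im)
np.savez('w2.npz',mtx=c['mtx'],R=c['R'],t=c['t'])
print(proj(c,np.array([.462,.319,.124]),True))
E
```

```text
[0.4592196  0.30425767 0.22964139] [-0.038 -0.016  0.011 -0.028  0.001  0.002] 0.05982768543538296
[304.22006604 222.34412751]
```

View pics/w2.png

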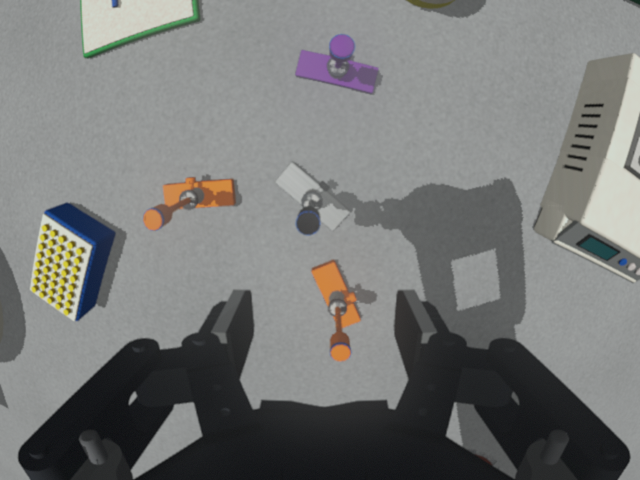

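```bash
python3 - <<'E'
from h import *
im=cv2.imread('pics/w2.png');cv2.imwrite('pics/w2c.png',cv2.resize(im[150:245,260:365],None,fx=6,fy=6,interpolation=cv2.INTER_CUBIC))
E
```

```text
(no output)
```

View pics/w2c.png

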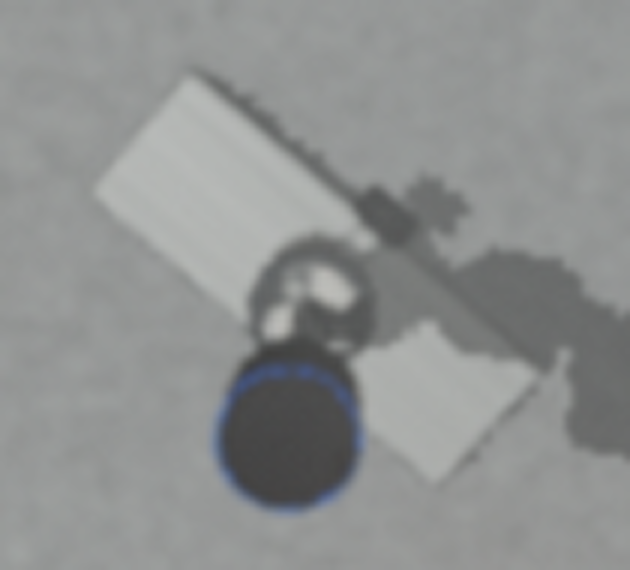

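```bash
python3 - <<'E'
from h import *
c=np.load('w2.npz')
f=lambda x,y:(x/6+260-.4,y/6+150-.4)
print('knobtop',plane(c,f(289,438),.124,fray),'sleeve',plane(c,f(313,307),.040,fray))
cr=np.array([plane(c,f(*p),.012,fray) for p in((190,70),(95,190),(437,485),(540,375))]);print(cr.round(4),cr.mean(0))
d=(cr[0]+cr[1]-cr[2]-cr[3]);print(np.degrees(np.arctan2(d[1],d[0])),np.linalg.norm(d)/2)
E
python3 g.py 0.4605 0.3165 0.15
```

```text
knobtop [0.46234275 0.31641113 0.124     ] sleeve [0.46277216 0.3162442  0.04      ]
[[0.4933 0.3446 0.012 ]
 [0.4699 0.3566 0.012 ]
 [0.4308 0.2886 0.012 ]
 [0.4538 0.2753 0.012 ]] [0.46193236 0.31626521 0.012     ]
60.222086671865114 0.07912566108387999
t 2.75 pos [0.4599 0.3031 0.2298] F [ 0.1 -0.5 -0.3] op 0.0598
delta cm [ 0.31 -1.29  7.98] dist 8.1 tilt fix w [-0.001 -0.002  0.   ] x yaw 11.7
```

The knob, sleeve and foot all give (0.462,0.316), so the gauge stands upright. Now I centre over it and descend.

Request:
{"name": "send_rows", "arguments": {
  "series": [
    {"tx":0.5,"ty":-1.3,"tz":2,"wx":0,"wy":0,"wz":0,"jaw":0.3},
    {"tx":0,"ty":0,"tz":3,"wx":0,"wy":0,"wz":0,"jaw":0.3},
    {"tx":0,"ty":0,"tz":3,"wx":0,"wy":0,"wz":0,"jaw":0.3},
    {"tx":0,"ty":0,"tz":0,"wx":0,"wy":0,"wz":0,"jaw":0.3}
  ]
}}

```text
t: 3.25
tool_pos: [0.4644, 0.313, 0.1443]
tool_rot: [3.126, 0.307, 0.002]
contact_force: [-0.5, 0.6, 0.7]
opening: 0.0599
```

```bash
python3 g.py 0.4623 0.3163 0.105
```

```text
t 3.25 pos [0.4644 0.313  0.1443] F [-0.5  0.6  0.7] op 0.0599
delta cm [-0.15 -0.36  3.93] dist 3.9 tilt fix w [ 0.    -0.001 -0.   ] x yaw 11.2
```

Request:
{"name": "send_rows", "arguments": {
  "series": [
    {"tx":-0.15,"ty":-0.35,"tz":1.5,"wx":0,"wy":0,"wz":0,"jaw":0.3},
    {"tx":0,"ty":0,"tz":2.3,"wx":0,"wy":0,"wz":0,"jaw":0.3},
    {"tx":0,"ty":0,"tz":0,"wx":0,"wy":0,"wz":0,"jaw":0.3}
  ]
}}

```text
t: 3.62
tool_pos: [0.4641, 0.316, 0.1062]
tool_rot: [-3.126, -0.303, -0.006]
contact_force: [-0.5, -0.9, 0.8]
opening: 0.0591
```

```bash
python3 g.py 0.4623 0.3163 0.105
```

```text
t 3.62 pos [0.4641 0.316  0.1062] F [-0.5 -0.9  0.8] op 0.0591
delta cm [-0.17 -0.06  0.12] dist 0.2 tilt fix w [-0.001 -0.004 -0.   ] x yaw 11.1
```

Request:
{"name": "send_rows", "arguments": {
  "series": [
    {"tx":-0.17,"ty":-0.05,"tz":0.1,"wx":0,"wy":0,"wz":0,"jaw":0.6},
    {"tx":0,"ty":0,"tz":0,"wx":0,"wy":0,"wz":0,"jaw":0.9},
    {"tx":0,"ty":0,"tz":0,"wx":0,"wy":0,"wz":0,"jaw":0.9},
    {"tx":0,"ty":0,"tz":0,"wx":0,"wy":0,"wz":0,"jaw":0.9},
    {"tx":0,"ty":0,"tz":0,"wx":0,"wy":0,"wz":0,"jaw":0.9}
  ],
  "squeeze": 60
}}

```text
t: 4.25
tool_pos: [0.4646, 0.3174, 0.1095]
tool_rot: [-3.123, -0.302, -0.016]
contact_force: [-0.0, -0.6, -0.4]
opening: 0.0083
```

```bash
python3 - <<'E'
from station import ctrl
import cv2
im=ctrl.get_image('wrist')[:,:,::-1];cv2.imwrite('pics/w3.png',im)
E
python3 g.py 0.462 0.316 0.25
```

```text
t 4.3 pos [0.4646 0.3175 0.1094] F [-0.5  0.3  0.3] op 0.0085
delta cm [ -0.13   0.06 -14.06] dist 14.1 tilt fix w [-0.003 -0.011  0.   ] x yaw 11.1
```

View pics/w3.png

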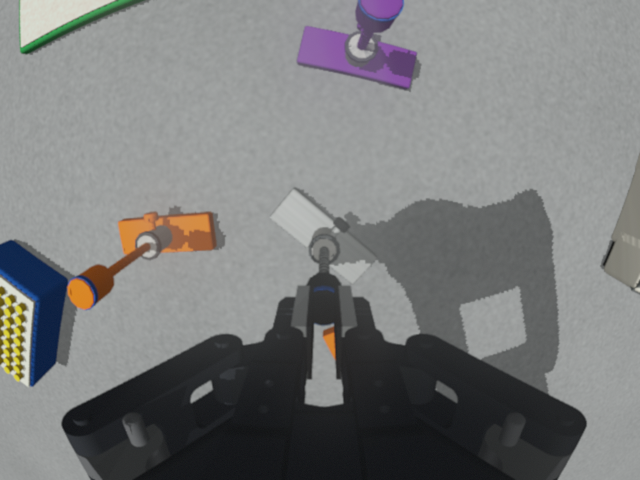

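```bash
python3 - <<'E'
from station import ctrl
from h import *
o=ctrl.get_obs();c=ctrl.camera_info('wrist')
for z in(.124,.112,.1,.04):print(z,proj(c,np.array([.4623,.3163,z]),True))
from scipy.spatial.transform import Rotation as Ro
R=Ro.from_rotvec(o['tool_rot']).as_matrix()
for dz in(-.008,.011):print('tool',proj(c,o['tool_pos']+R[:,2]*dz,True))
print(plane(c,(323.5,245),.04,fray),plane(c,(322,307),.124,fray))
print(o['opening'],o['tool_pos'],o['contact_force'])
im=cv2.imread('pics/w3.png');cv2.imwrite('pics/w3c.png',cv2.resize(im[180:400,240:410],None,fx=3.5,fy=2.7,interpolation=cv2.INTER_CUBIC))
cv2.imwrite('pics/s3.png',ctrl.get_image('side')[:,:,::-1]);cv2.imwrite('pics/s3c.png',cv2.resize(cv2.imread('pics/s3.png')[100:250,170:350],None,fx=4,fy=4,interpolation=cv2.INTER_CUBIC))
E
```

```text
0.124 [324.02798642 307.94830105]
0.112 [324.06497451 296.33753208]
0.1 [324.09723385 286.1007278 ]
0.04 [324.21083633 249.18747071]
tool [322.51535414 296.6841119 ]
tool [322.61091128 280.11287127]
[0.46498813 0.31729435 0.04      ] [0.46258377 0.31725079 0.124     ]
0.00847863740895738 [0.46455236 0.31746368 0.10941892] [-0.45725797  0.28688578  0.33461815]
```

View pics/w3c.png

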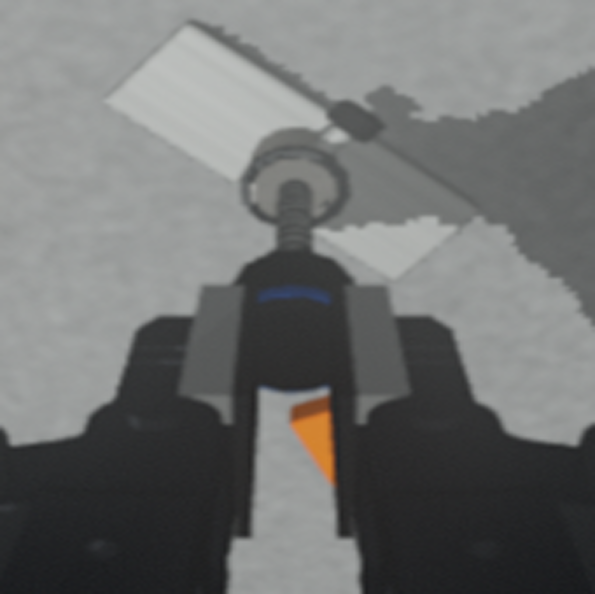

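View pics/s3c.png

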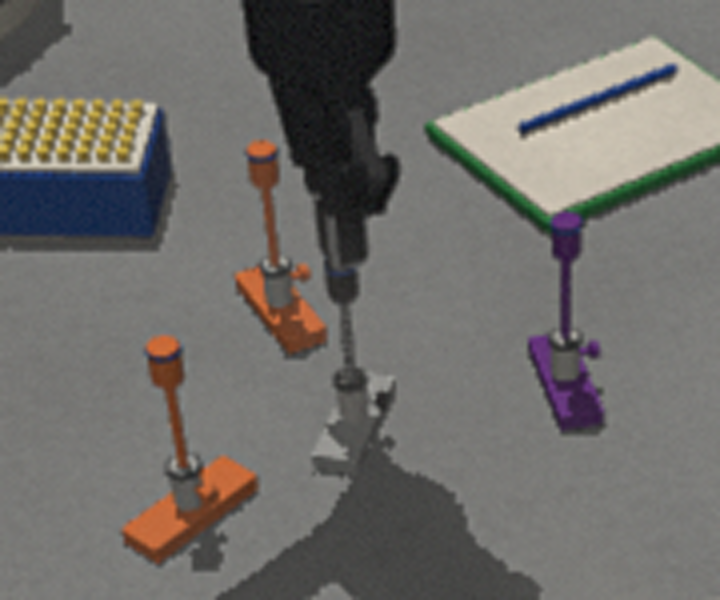

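The knob sits between the pads at wrist px (323,300), held by its upper half. The opening reads 8.5 mm against an 18 mm knob, so I'll lift gently to test the hold.

Request:
{"name": "send_rows", "arguments": {
  "series": [
    {"tx":0,"ty":0,"tz":-0.5,"wx":0,"wy":0,"wz":0,"jaw":0.9},
    {"tx":0,"ty":0,"tz":-1.5,"wx":0,"wy":0,"wz":0,"jaw":0.9},
    {"tx":0,"ty":0,"tz":-3,"wx":0,"wy":0,"wz":0,"jaw":0.9},
    {"tx":0,"ty":0,"tz":0,"wx":0,"wy":0,"wz":0,"jaw":0.9}
  ]
}}

```text
t: 4.85
tool_pos: [0.4644, 0.3174, 0.1629]
tool_rot: [-3.123, -0.302, -0.018]
contact_force: [0.8, 0.3, -0.5]
opening: 0.0086
```

```bash
python3 - <<'E'
from station import ctrl
import cv2
cv2.imwrite('pics/w4.png',ctrl.get_image('wrist')[180:400,240:410,::-1])
cv2.imwrite('pics/s4.png',cv2.resize(ctrl.get_image('side')[80:240,170:350,::-1],None,fx=3,fy=3,interpolation=cv2.INTER_CUBIC))
E
python3 g.py 0.462 0.316 0.25
```

```text
t 4.95 pos [0.4625 0.3164 0.1592] F [-0.6  0.1 -0.6] op 0.0084
delta cm [-0.    0.02 -9.08] dist 9.1 tilt fix w [-0.001 -0.006  0.   ] x yaw 11.1
```

View pics/w4.png

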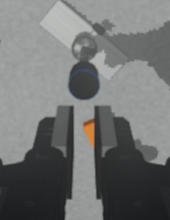

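View pics/s4.png

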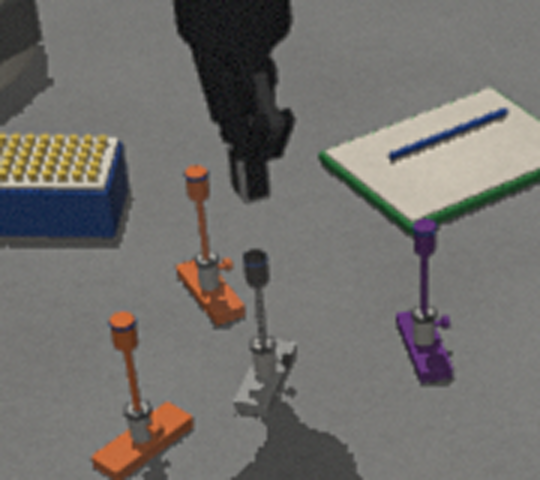

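The lift failed: the gauge stayed on the bench and the knob slipped out of the pads. Before retrying I check whether the gauge moved and how wide the pads' gap really is.

```bash
python3 - <<'E'
from station import ctrl
from h import *
o=ctrl.get_obs();c=ctrl.camera_info('wrist');im=ctrl.get_image('wrist')[:,:,::-1]
cv2.imwrite('pics/w5.png',im);np.savez('w5.npz',mtx=c['mtx'],R=c['R'],t=c['t'])
cv2.imwrite('pics/w5c.png',cv2.resize(im[170:320,240:410],None,fx=4,fy=4,interpolation=cv2.INTER_CUBIC))
for z in(.124,.04):print(z,proj(c,np.array([.4623,.3163,z]),True))
print(o['tool_pos'],o['opening'],o['t'])
from scipy.spatial.transform import Rotation as Ro
R=Ro.from_rotvec(o['tool_rot']).as_matrix()
for dz in(-.008,.0,.011):
  for y in(-.00425,.00425): print('tool',dz,y,proj(c,o['tool_pos']+R[:,2]*dz+R[:,1]*y+R[:,0]*.011,True))
E
```

```text
0.124 [322.90498617 263.75527954]
0.04 [323.22274484 226.15227898]
[0.46248182 0.31640987 0.159217  ] 0.008416599931713025 4.95
tool -0.008 -0.00425 [312.741715   273.99449165]
tool -0.008 0.00425 [332.2010827  274.00412038]
tool 0.0 -0.00425 [313.21806565 267.41079201]
tool 0.0 0.00425 [331.81663311 267.4193299 ]
tool 0.011 -0.00425 [313.81104423 259.24836885]
tool 0.011 0.00425 [331.33811554 259.25570406]
```

View pics/w5c.png

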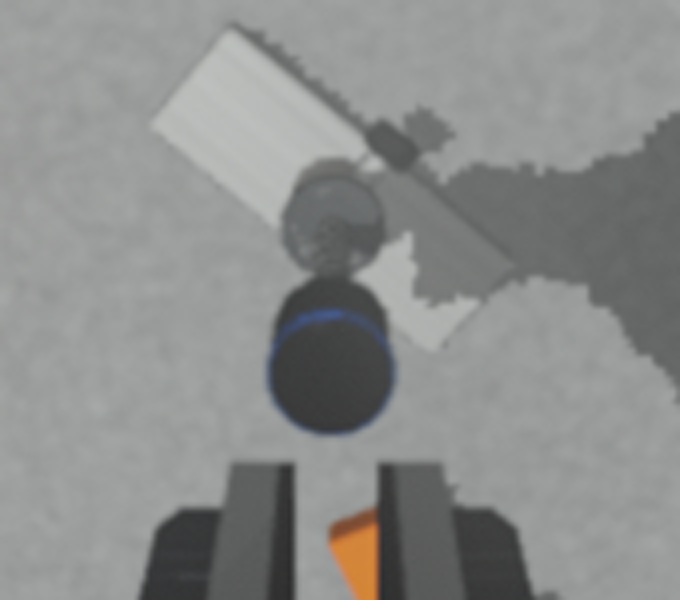

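```bash
python3 - <<'E'
from station import ctrl
from h import *
S=ctrl.camera_info('side');T=ctrl.camera_info('top');c=np.load('w5.npz')
s=ctrl.get_image('side')[:,:,::-1];t=ctrl.get_image('top')[:,:,::-1]
o=ctrl.get_obs();p=o['tool_pos']
for z in(.148,.16,.17,.18):print(z,proj(S,np.r_[p[:2],z]),proj(T,np.r_[p[:2],z]),proj(c,np.r_[p[:2],z],True))
A=cv2.resize(s[100:200,200:310],None,fx=5,fy=5,interpolation=cv2.INTER_CUBIC);cv2.imwrite('pics/s6.png',A)
cv2.imwrite('pics/t6.png',cv2.resize(t[210:310,150:270],None,fx=5,fy=5,interpolation=cv2.INTER_CUBIC))
E
```

```text
0.148 [253.09307932 155.08324075] [194.2808468  264.37281947] [323.22929463 281.91994198]
0.16 [252.66901933 150.46830922] [193.09958635 263.78875923] [323.17627019 291.94176878]
0.17 [252.31043391 146.56591986] [192.09721812 263.29315013] [323.12677842 301.30727488]
0.18 [251.94701736 142.61095465] [191.07806221 262.78924055] [323.07165248 311.75196961]
```

View pics/s6.png

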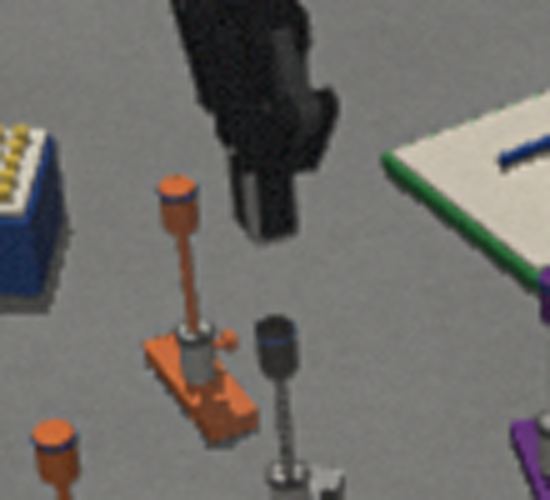

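View pics/t6.png

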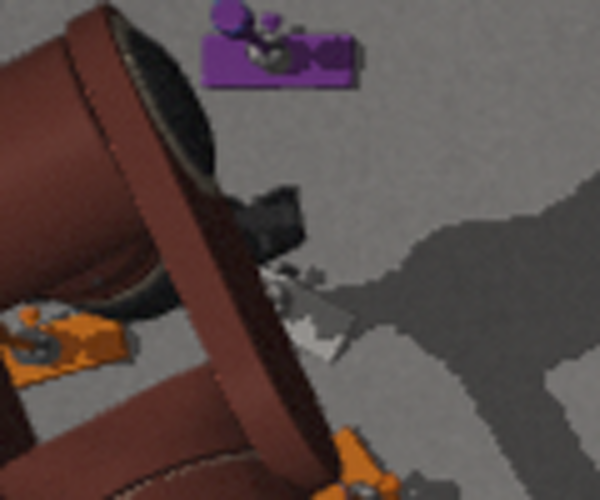

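The side view and the wrist row agree: the fingertips are about 15–18 mm behind the reported TCP, not 11 mm ahead. So the jaws closed on top of the knob. The gauge itself did not move (knob still at the predicted pixel). I'll open, go about 20 mm lower than before, and regrip. That stays clear of the sleeve whichever figure is right.

Request:
{"name": "send_rows", "arguments": {
  "series": [
    {"tx":0,"ty":0,"tz":0,"wx":0,"wy":-0.006,"wz":0,"jaw":0.4},
    {"tx":0,"ty":0,"tz":0,"wx":0,"wy":0,"wz":0,"jaw":0.4},
    {"tx":0,"ty":0,"tz":0,"wx":0,"wy":0,"wz":0,"jaw":0.4}
  ]
}}

```text
t: 5.48
tool_pos: [0.4606, 0.3154, 0.1551]
tool_rot: [3.126, 0.302, -0.011]
contact_force: [-0.3, -1.0, -0.3]
opening: 0.0511
```

```bash
python3 g.py 0.4623 0.3163 0.086;python3 - <<'E'
from station import ctrl
import cv2
cv2.imwrite('pics/w7.png',ctrl.get_image('wrist')[:,:,::-1])
E
```

```text
t 5.47 pos [0.4606 0.3154 0.1551] F [-0.3 -1.  -0.3] op 0.0511
delta cm [ 0.24 -0.06  6.91] dist 6.9 tilt fix w [ 0.001  0.007 -0.   ] x yaw 11.1
```

View pics/w7.png

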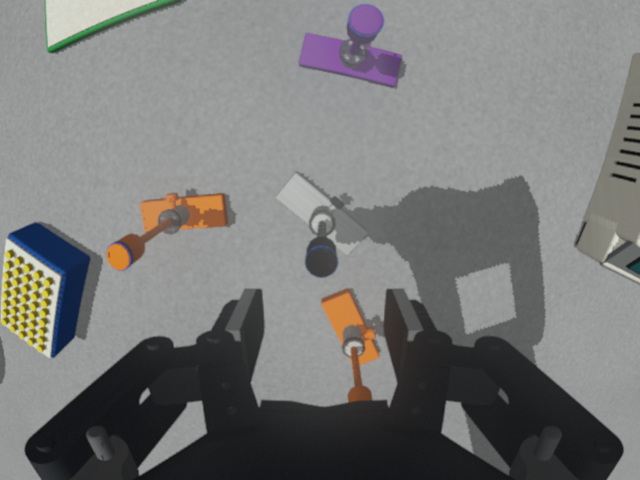

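Request:
{"name": "send_rows", "arguments": {
  "series": [
    {"tx":0.24,"ty":-0.06,"tz":2,"wx":0,"wy":0.006,"wz":0,"jaw":0.4},
    {"tx":0,"ty":0,"tz":2.2,"wx":0,"wy":0,"wz":0,"jaw":0.4},
    {"tx":0,"ty":0,"tz":0,"wx":0,"wy":0,"wz":0,"jaw":0.4}
  ]
}}

```text
t: 5.9
tool_pos: [0.4632, 0.3167, 0.1129]
tool_rot: [3.127, 0.303, 0.001]
contact_force: [0.4, 0.2, -0.1]
opening: 0.0513
```

```bash
python3 g.py 0.4623 0.3163 0.086
```

```text
t 5.9 pos [0.4632 0.3167 0.1129] F [ 0.4  0.2 -0.1] op 0.0513
delta cm [-0.09  0.02  2.69] dist 2.7 tilt fix w [ 0. -0. -0.] x yaw 11.1
```

Request:
{"name": "send_rows", "arguments": {
  "series": [
    {"tx":-0.1,"ty":0,"tz":1.3,"wx":0,"wy":0,"wz":0,"jaw":0.4},
    {"tx":0,"ty":0,"tz":1.4,"wx":0,"wy":0,"wz":0,"jaw":0.4},
    {"tx":0,"ty":0,"tz":0,"wx":0,"wy":0,"wz":0,"jaw":0.4}
  ]
}}

```text
t: 6.28
tool_pos: [0.463, 0.3169, 0.0859]
tool_rot: [-3.126, -0.302, -0.004]
contact_force: [0.1, 0.3, -0.2]
opening: 0.0509
```

```bash
python3 g.py 0.4623 0.3163 0.086;python3 - <<'E'
from station import ctrl
import cv2
cv2.imwrite('pics/w8.png',cv2.resize(ctrl.get_image('wrist')[170:420,200:440,::-1],None,fx=2.3,fy=2.3))
E
```

```text
t 6.28 pos [0.463  0.3169 0.0859] F [ 0.1  0.3 -0.2] op 0.0509
delta cm [-0.08  0.05 -0.01] dist 0.1 tilt fix w [-0.001 -0.003  0.   ] x yaw 11.1
```

View pics/w8.png

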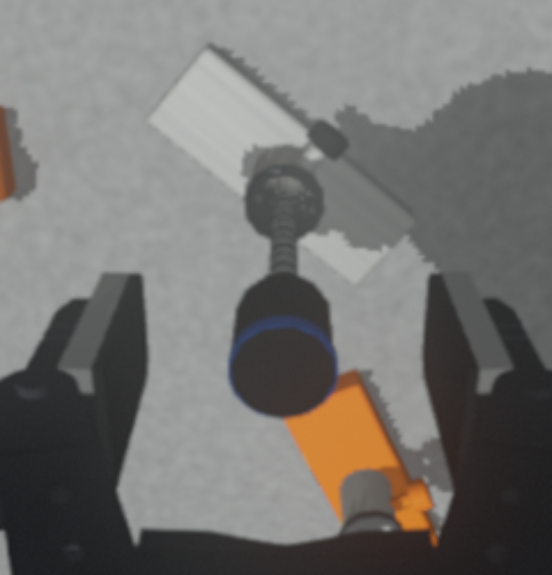

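The knob is now clearly between the pads, with its top at crop px (283,365) and the pads at 120 and 450. Closing.

Request:
{"name": "send_rows", "arguments": {
  "series": [
    {"tx":-0.08,"ty":0.05,"tz":0,"wx":0,"wy":-0.003,"wz":0,"jaw":0.7},
    {"tx":0,"ty":0,"tz":0,"wx":0,"wy":0,"wz":0,"jaw":1},
    {"tx":0,"ty":0,"tz":0,"wx":0,"wy":0,"wz":0,"jaw":1},
    {"tx":0,"ty":0,"tz":0,"wx":0,"wy":0,"wz":0,"jaw":1}
  ],
  "squeeze": 60
}}

```text
t: 6.82
tool_pos: [0.4635, 0.317, 0.0878]
tool_rot: [-3.125, -0.303, -0.004]
contact_force: [-0.2, 0.0, -2.1]
opening: 0.0161
```

Request:
{"name": "send_rows", "arguments": {
  "series": [
    {"tx":0,"ty":0,"tz":-0.5,"wx":0,"wy":0,"wz":0,"jaw":1},
    {"tx":0,"ty":0,"tz":-1.5,"wx":0,"wy":0,"wz":0,"jaw":1},
    {"tx":0,"ty":0,"tz":0,"wx":0,"wy":0,"wz":0,"jaw":1}
  ]
}}

```text
t: 7.2
tool_pos: [0.4626, 0.3164, 0.1081]
tool_rot: [-3.126, -0.303, -0.001]
contact_force: [0.6, 0.4, -3.0]
opening: 0.0156
```

```bash
python3 g.py 0.4623 0.3163 0.22;python3 - <<'E'
from station import ctrl
import cv2
cv2.imwrite('pics/w9.png',cv2.resize(ctrl.get_image('wrist')[170:420,200:440,::-1],None,fx=2.3,fy=2.3))
E
```

```text
t 7.2 pos [0.4626 0.3164 0.1081] F [ 0.6  0.4 -3. ] op 0.0156
delta cm [ -0.03  -0.   -11.19] dist 11.2 tilt fix w [-0.001 -0.001  0.   ] x yaw 11.1
```

View pics/w9.png

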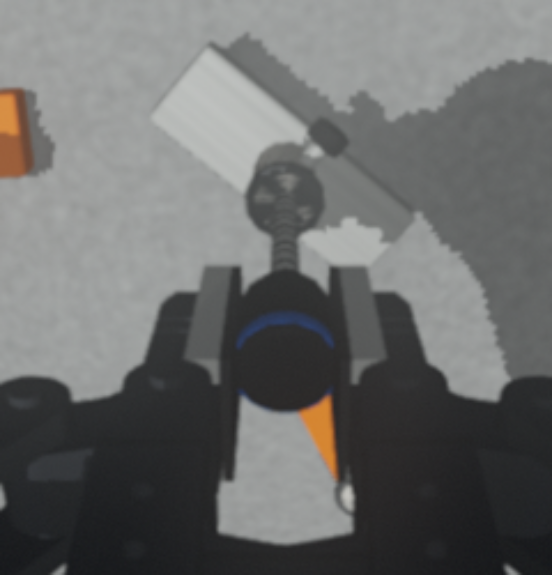

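The gauge is lifted: force -3 N and opening 15.6 mm. Foot height ≈ TCP z − 0.088. I raise it and carry it to the heater, turning about 22° to align the foot with the block.

Request:
{"name": "send_rows", "arguments": {
  "series": [
    {"tx":0,"ty":0,"tz":-5,"wx":0,"wy":0,"wz":-0.07,"jaw":1},
    {"tx":0,"ty":0,"tz":-5,"wx":0,"wy":0,"wz":-0.07,"jaw":1},
    {"tx":0,"ty":0,"tz":-2,"wx":0,"wy":0,"wz":-0.07,"jaw":1},
    {"tx":0,"ty":0,"tz":0,"wx":0,"wy":0,"wz":-0.07,"jaw":1},
    {"tx":0,"ty":0,"tz":0,"wx":0,"wy":0,"wz":-0.07,"jaw":1}
  ]
}}

```text
t: 7.88
tool_pos: [0.4605, 0.3152, 0.2285]
tool_rot: [3.021, 0.859, -0.009]
contact_force: [-0.2, -0.9, -4.7]
opening: 0.0157
```

```bash
python3 g.py 0.6203 -0.023 0.23
```

```text
t 7.88 pos [0.4605 0.3152 0.2285] F [-0.2 -0.9 -4.7] op 0.0157
delta cm [-4.22 37.16 -0.17] dist 37.4 tilt fix w [-0.001  0.006 -0.   ] x yaw 31.8
```

Request:
{"name": "send_rows", "arguments": {
  "series": [
    {"tx":-0.4,"ty":3,"tz":0,"wx":0,"wy":0,"wz":0,"jaw":1},
    {"tx":-0.6,"ty":5,"tz":0,"wx":0,"wy":0,"wz":0,"jaw":1},
    {"tx":-0.6,"ty":5,"tz":0,"wx":0,"wy":0,"wz":0,"jaw":1},
    {"tx":-0.6,"ty":5,"tz":0,"wx":0,"wy":0,"wz":0,"jaw":1},
    {"tx":-0.6,"ty":5,"tz":0,"wx":0,"wy":0,"wz":0,"jaw":1}
  ]
}}

```text
t: 8.5
tool_pos: [0.5584, 0.1022, 0.2264]
tool_rot: [-3.018, -0.872, 0.012]
contact_force: [0.2, 0.9, -4.5]
opening: 0.0158
```

```bash
python3 g.py 0.6203 -0.023 0.23
```

```text
t 8.5 pos [0.5584 0.1022 0.2264] F [ 0.2  0.9 -4.5] op 0.0158
delta cm [-1.45 13.89 -0.39] dist 14.0 tilt fix w [-0.003  0.007 -0.   ] x yaw 32.2
```

Request:
{"name": "send_rows", "arguments": {
  "series": [
    {"tx":-0.5,"ty":5,"tz":-0.2,"wx":-0.002,"wy":0.007,"wz":0,"jaw":1},
    {"tx":-0.5,"ty":4.5,"tz":-0.2,"wx":0,"wy":0,"wz":0,"jaw":1},
    {"tx":-0.3,"ty":3,"tz":0,"wx":0,"wy":0,"wz":0,"jaw":1},
    {"tx":0,"ty":0,"tz":0,"wx":0,"wy":0,"wz":0,"jaw":1},
    {"tx":0,"ty":0,"tz":0,"wx":0,"wy":0,"wz":0,"jaw":1}
  ]
}}

```text
t: 9.12
tool_pos: [0.6146, -0.0176, 0.2271]
tool_rot: [-3.018, -0.863, 0.008]
contact_force: [-0.3, 0.5, -4.3]
opening: 0.0157
```

```bash
python3 g.py 0.6203 -0.023 0.20;python3 - <<'E'
from station import ctrl
import cv2,numpy as np
c=ctrl.camera_info('wrist');np.savez('w10.npz',mtx=c['mtx'],R=c['R'],t=c['t'])
im=ctrl.get_image('wrist')[:,:,::-1]
cv2.imwrite('pics/w10.png',im);cv2.imwrite('pics/w10c.png',cv2.resize(im[140:340,215:435],None,fx=3,fy=3,interpolation=cv2.INTER_CUBIC))
cv2.imwrite('pics/s10.png',ctrl.get_image('side')[:,:,::-1])
E
```

```text
t 9.12 pos [ 0.6146 -0.0176  0.2271] F [-0.3  0.5 -4.3] op 0.0157
delta cm [0.21 0.78 2.7 ] dist 2.8 tilt fix w [-0.004  0.004  0.   ] x yaw 31.9
```

View pics/w10c.png

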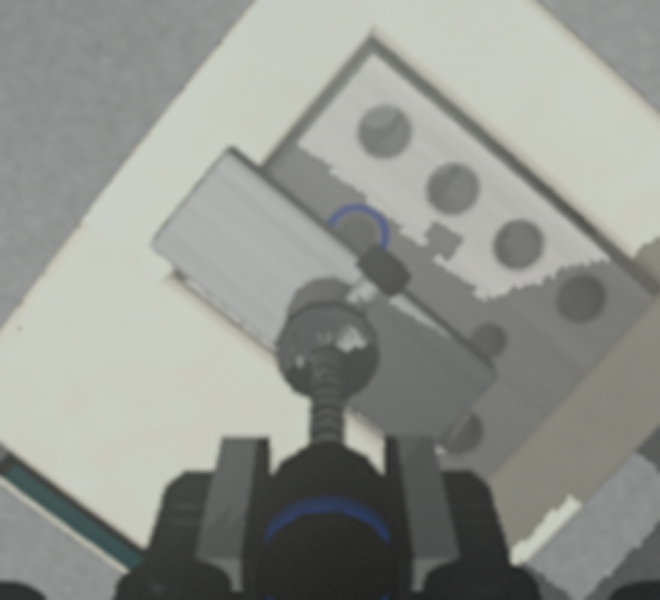

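View pics/s10.png

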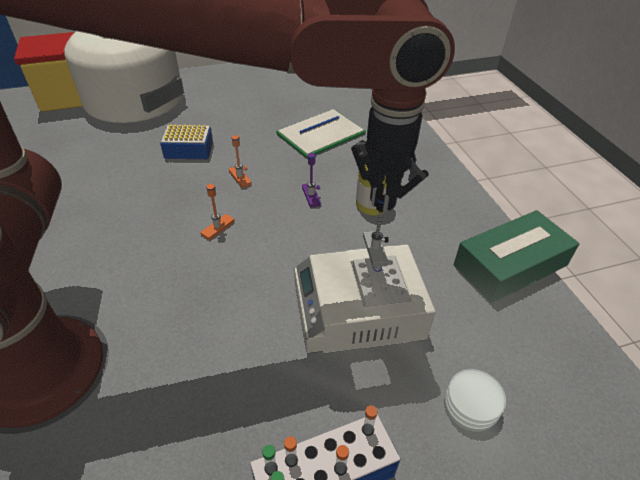

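```bash
python3 - <<'E'
from h import *
c=np.load('w10.npz');f=lambda x,y:(x/3+215-.33,y/3+140-.33)
im=cv2.imread('pics/w10.png').astype(int)
m=(im[:,:,0]>im[:,:,2]+25)&(im[:,:,0]>im[:,:,1]+15);k=np.zeros(m.shape,bool);k[200:235,315:350]=1
P=np.argwhere(m&k)[:,::-1]
Q=np.array([plane(c,p,.094,fray)[:2] for p in P])
A=np.c_[2*Q,np.ones(len(Q))];s=np.linalg.lstsq(A,(Q**2).sum(1),rcond=None)[0]
print(len(P),'ring circle',s[:2],np.sqrt(s[2]+s[0]**2+s[1]**2))
print('ring by eye',plane(c,f(359,236),.094,fray))
for zf in(.137,.139,.141):
    cr=np.array([plane(c,f(*p),zf+.012,fray) for p in((232,148),(153,243),(497,375))])
    d=cr[0]-cr[2];print(zf,'centre',(cr[1]+cr[2])/2,'len',np.linalg.norm(d),np.linalg.norm(cr[0]-cr[1]),'yaw y',np.degrees(np.arctan2(d[1],d[0])),'sleeve',plane(c,f(328,352),zf+.04,fray))
E
```

```text
54 ring circle [ 0.62022085 -0.02329588] 0.007524486606888878
ring by eye [ 0.62017857 -0.02414078  0.094     ]
0.137 centre [ 0.61286131 -0.01909264  0.149     ] len 0.07882149587625643 0.02765002779951877 yaw y 80.65751694435873 sleeve [ 0.61306648 -0.01904928  0.177     ]
0.139 centre [ 0.61340249 -0.01876224  0.151     ] len 0.0781545873832406 0.027416080978710233 yaw y 80.6575169443587 sleeve [ 0.6136784  -0.01867491  0.179     ]
0.141 centre [ 0.61394367 -0.01843185  0.153     ] len 0.0774876788902248 0.027182134157901806 yaw y 80.65751694435868 sleeve [ 0.61429033 -0.01830053  0.181     ]
```

```bash
python3 g.py 0.6214 -0.0222 0.192
```

```text
t 9.22 pos [ 0.6145 -0.0172  0.2273] F [ 0.7  0.4 -3.9] op 0.0159
delta cm [0.33 0.8  3.52] dist 3.6 tilt fix w [-0.004  0.004 -0.   ] x yaw 32.0
```

Request:
{"name": "send_rows", "arguments": {
  "series": [
    {"tx":0.33,"ty":0.8,"tz":1.5,"wx":-0.003,"wy":0.005,"wz":0,"jaw":1},
    {"tx":0,"ty":0,"tz":2,"wx":0,"wy":0,"wz":0,"jaw":1},
    {"tx":0,"ty":0,"tz":0,"wx":0,"wy":0,"wz":0,"jaw":1},
    {"tx":0,"ty":0,"tz":0,"wx":0,"wy":0,"wz":0,"jaw":1}
  ]
}}

```text
t: 9.72
tool_pos: [0.6207, -0.0202, 0.1882]
tool_rot: [-3.017, -0.869, 0.001]
contact_force: [-0.1, -0.3, -3.7]
opening: 0.0159
```

```bash
python3 g.py 0.6214 -0.0222 0.183;python3 - <<'E'
from station import ctrl
import cv2,numpy as np
c=ctrl.camera_info('wrist');np.savez('w11.npz',mtx=c['mtx'],R=c['R'],t=c['t'])
im=ctrl.get_image('wrist')[:,:,::-1]
cv2.imwrite('pics/w11.png',im);cv2.imwrite('pics/w11c.png',cv2.resize(im[140:340,215:435],None,fx=3,fy=3,interpolation=cv2.INTER_CUBIC))
cv2.imwrite('pics/s11.png',cv2.resize(ctrl.get_image('side')[190:310,320:440,::-1],None,fx=5,fy=5,interpolation=cv2.INTER_CUBIC))
E
```

```text
t 9.72 pos [ 0.6207 -0.0202  0.1882] F [-0.1 -0.3 -3.7] op 0.0159
delta cm [-0.04  0.21  0.52] dist 0.6 tilt fix w [-0.002  0.    -0.   ] x yaw 32.1
```

View pics/w11c.png

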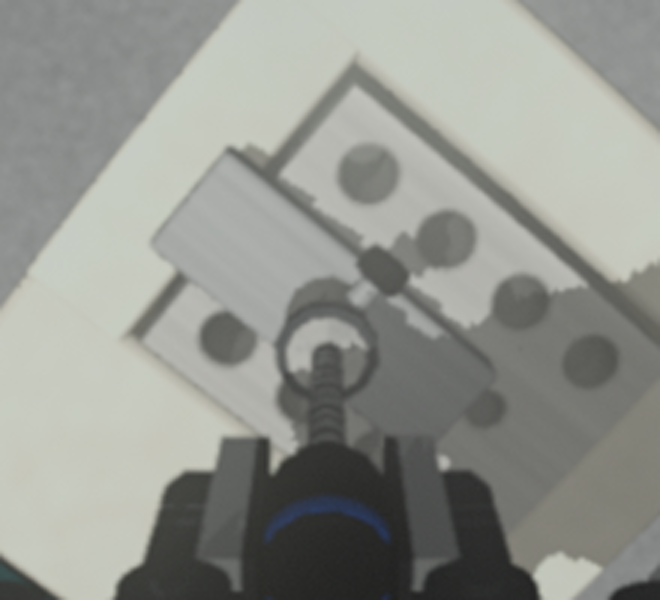

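View pics/s11.png

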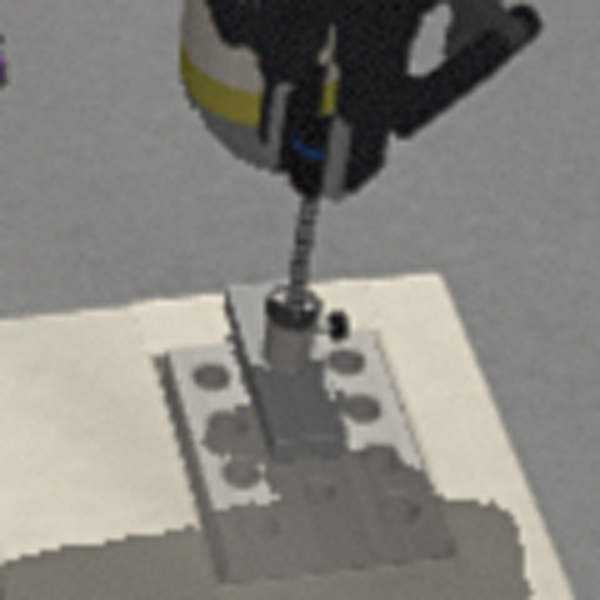

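```bash
python3 - <<'E'
from h import *
f=lambda x,y:(x/3+215-.33,y/3+140-.33)
a=np.load('w10.npz');b=np.load('w11.npz');w=np.load('w1.npz')
A=np.array([plane(a,f(*p),.094,fray) for p in((385,131),(453,188),(518,244),(581,298))])
B=np.array([plane(b,f(*p),.094,fray) for p in((368,173),(447,239),(521,300),(590,361))])
W=np.array([plane(w,p,.094,fray) for p in((333.5,128),(360,138),(386,148.5),(412,159))])
print(A[:,:2].round(4),B[:,:2].round(4),W[:,:2].round(4),(B-A).mean(0),(A-W).mean(0))
for zf in(.1,):
    cr=np.array([plane(b,f(*p),zf+.012,fray) for p in((232,148),(153,243),(495,375))])
    print('centre',(cr[1]+cr[2])/2,'len',np.linalg.norm(cr[0]-cr[2]),'sleeve',plane(b,f(328,352),zf+.04,fray))
E
```

```text
[[ 0.6479 -0.0147]
 [ 0.6447 -0.0384]
 [ 0.6414 -0.062 ]
 [ 0.6382 -0.0859]] [[ 0.6479 -0.0145]
 [ 0.6446 -0.0386]
 [ 0.6418 -0.062 ]
 [ 0.6382 -0.0858]] [[ 0.6474 -0.0154]
 [ 0.6444 -0.0389]
 [ 0.641  -0.0625]
 [ 0.638  -0.0867]] [6.59684489e-05 1.90760436e-05 5.55111512e-17] [0.00035283 0.00060882 0.        ]
centre [ 0.61966299 -0.02115711  0.112     ] len 0.07785056914030909 sleeve [ 0.61993844 -0.0212774   0.14      ]
```

```bash
python3 g.py 0.6219 -0.0221 0.186
```

```text
t 9.82 pos [ 0.6206 -0.0203  0.1883] F [-0.1 -0.3 -3.6] op 0.0156
delta cm [0.01 0.23 0.23] dist 0.3 tilt fix w [-0.002  0.    -0.   ] x yaw 32.1
```

Request:
{"name": "send_rows", "arguments": {
  "series": [
    {"tx":0.02,"ty":0.23,"tz":0,"wx":-0.002,"wy":0,"wz":0,"jaw":1},
    {"tx":0,"ty":0,"tz":0.1,"wx":0,"wy":0,"wz":0,"jaw":1},
    {"tx":0,"ty":0,"tz":0.1,"wx":0,"wy":0,"wz":0,"jaw":1}
  ]
}}

```text
t: 10.2
tool_pos: [0.623, -0.0224, 0.188]
tool_rot: [3.018, 0.869, 0.004]
contact_force: [-0.3, -0.1, -4.0]
opening: 0.0159
```

```bash
python3 g.py 0.6219 -0.0221 0.183
```

```text
t 10.2 pos [ 0.623  -0.0224  0.188 ] F [-0.3 -0.1 -4. ] op 0.0159
delta cm [-0.07 -0.09  0.5 ] dist 0.5 tilt fix w [ 0.002 -0.002 -0.   ] x yaw 32.1
```

Request:
{"name": "send_rows", "arguments": {
  "series": [
    {"tx":-0.07,"ty":-0.06,"tz":0.3,"wx":0,"wy":0,"wz":0,"jaw":1},
    {"tx":0,"ty":0,"tz":0.1,"wx":0,"wy":0,"wz":0,"jaw":1}
  ]
}}

```text
t: 10.45
tool_pos: [0.622, -0.0223, 0.1838]
tool_rot: [3.018, 0.869, 0.004]
contact_force: [0.4, -0.2, -3.4]
opening: 0.0158
```

```bash
python3 g.py 0.6219 -0.0221 0.183
```

```text
t 10.45 pos [ 0.622  -0.0223  0.1838] F [ 0.4 -0.2 -3.4] op 0.0158
delta cm [-0.   -0.02  0.08] dist 0.1 tilt fix w [ 0.002 -0.002 -0.   ] x yaw 32.1
```

Request:
{"name": "send_rows", "arguments": {
  "series": [
    {"tx":0,"ty":0,"tz":0.2,"wx":0,"wy":0,"wz":0,"jaw":1}
  ]
}}

```text
t: 10.58
tool_pos: [0.6221, -0.0224, 0.182]
tool_rot: [3.018, 0.869, 0.004]
contact_force: [0.1, -0.4, 0.8]
opening: 0.0158
```

```bash
python3 g.py 0.6219 -0.0221 0.183
```

```text
t 10.57 pos [ 0.6221 -0.0224  0.182 ] F [ 0.1 -0.4  0.8] op 0.0158
delta cm [-0.01 -0.03 -0.1 ] dist 0.1 tilt fix w [ 0.002 -0.002 -0.   ] x yaw 32.1
```

The force went from -3.6 to +0.8 N at TCP z 0.182, so the foot is on the block. I check the position before pushing.

```bash
python3 - <<'E'
from station import ctrl
import cv2,numpy as np
c=ctrl.camera_info('wrist');np.savez('w12.npz',mtx=c['mtx'],R=c['R'],t=c['t'])
im=ctrl.get_image('wrist')[:,:,::-1]
cv2.imwrite('pics/w12.png',im);cv2.imwrite('pics/w12c.png',cv2.resize(im[140:340,215:435],None,fx=3,fy=3,interpolation=cv2.INTER_CUBIC))
cv2.imwrite('pics/s12.png',cv2.resize(ctrl.get_image('side')[190:310,320:440,::-1],None,fx=5,fy=5,interpolation=cv2.INTER_CUBIC))
E
```

```text
(no output)
```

View pics/w12c.png

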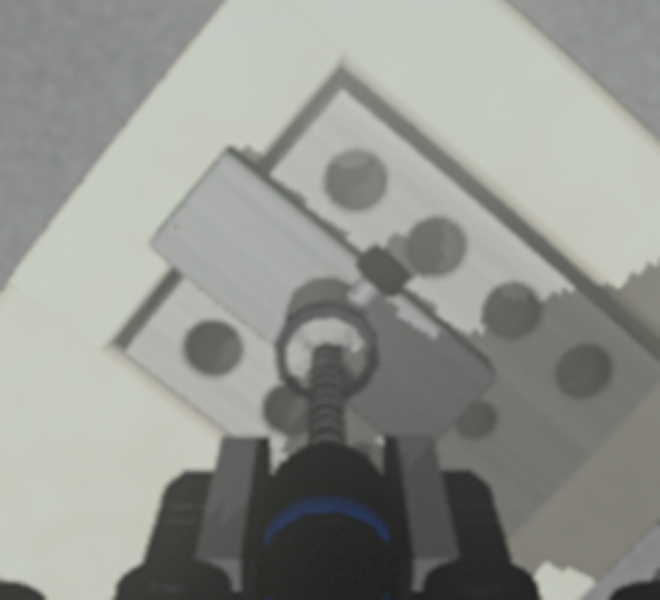

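View pics/s12.png

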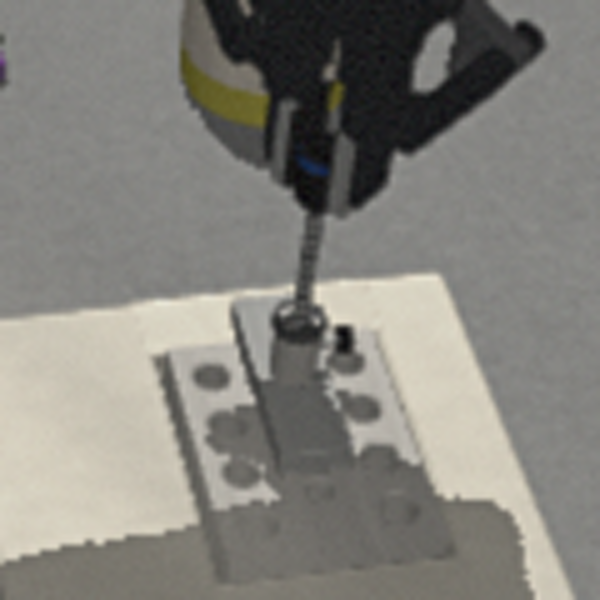

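```bash
python3 - <<'E'
from h import *
f=lambda x,y:(x/3+215-.33,y/3+140-.33)
b=np.load('w12.npz')
B=np.array([plane(b,f(*p),.094,fray) for p in((356,179),(437,246),(512,310),(583,370))])
print(B[:,:2].round(4),'pred rows shift vs w10',(B-np.array([[.6479,-.0147,.094],[.6447,-.0384,.094],[.6414,-.062,.094],[.6382,-.0859,.094]])).mean(0)[:2])
for zf in(.094,.096):
    cr=np.array([plane(b,f(*p),zf+.012,fray) for p in((231,149),(152,243),(495,374))])
    print(zf,'centre',(cr[1]+cr[2])/2,'len',np.linalg.norm(cr[0]-cr[2]),'sleeve',plane(b,f(327.5,352),zf+.04,fray))
E
python3 g.py 0.6219 -0.0221 0.183
```

```text
[[ 0.648  -0.0146]
 [ 0.6448 -0.0386]
 [ 0.6414 -0.0621]
 [ 0.6383 -0.0856]] pred rows shift vs w10 [9.94064317e-05 6.28596803e-06]
0.094 centre [ 0.62159274 -0.0233554   0.106     ] len 0.07768753568387331 sleeve [ 0.62165071 -0.02345955  0.134     ]
0.096 centre [ 0.62211494 -0.02302241  0.108     ] len 0.07702571851185269 sleeve [ 0.62224307 -0.02308046  0.136     ]
t 10.68 pos [ 0.6221 -0.0224  0.182 ] F [-0.2 -0.3 -3.5] op 0.0157
delta cm [-0.01 -0.04 -0.1 ] dist 0.1 tilt fix w [ 0.002 -0.002 -0.   ] x yaw 32.1
```

Request:
{"name": "send_rows", "arguments": {
  "series": [
    {"tx":-0.1,"ty":-0.06,"tz":-0.05,"wx":0,"wy":0,"wz":0,"jaw":1},
    {"tx":0,"ty":0,"tz":0,"wx":0,"wy":0,"wz":0,"jaw":1}
  ]
}}

```text
t: 10.92
tool_pos: [0.6209, -0.0224, 0.1824]
tool_rot: [3.018, 0.869, 0.004]
contact_force: [0.2, 0.4, -3.5]
opening: 0.0157
```

```bash
python3 g.py 0.6210 -0.0224 0.181
```

```text
t 10.93 pos [ 0.6209 -0.0224  0.1824] F [ 0.2  0.4 -3.5] op 0.0157
delta cm [0.01 0.01 0.14] dist 0.1 tilt fix w [ 0.002 -0.002  0.   ] x yaw 32.1
```

Lower in small steps until the force settles above zero.

Request:
{"name": "send_rows", "arguments": {
  "series": [
    {"tx":0,"ty":0,"tz":0.15,"wx":0,"wy":0,"wz":0,"jaw":1},
    {"tx":0,"ty":0,"tz":0,"wx":0,"wy":0,"wz":0,"jaw":1}
  ]
}}

```text
t: 11.18
tool_pos: [0.6212, -0.0224, 0.182]
tool_rot: [3.017, 0.868, 0.006]
contact_force: [0.4, 0.3, -2.7]
opening: 0.0153
```

Request:
{"name": "send_rows", "arguments": {
  "series": [
    {"tx":0,"ty":0,"tz":0.15,"wx":0,"wy":0,"wz":0,"jaw":1},
    {"tx":0,"ty":0,"tz":0,"wx":0,"wy":0,"wz":0,"jaw":1}
  ]
}}

```text
t: 11.42
tool_pos: [0.6214, -0.0224, 0.1811]
tool_rot: [3.017, 0.869, 0.007]
contact_force: [-0.5, -0.2, -2.0]
opening: 0.0159
```

Request:
{"name": "send_rows", "arguments": {
  "series": [
    {"tx":-0.03,"ty":-0.02,"tz":0.2,"wx":0,"wy":0,"wz":0,"jaw":1},
    {"tx":0,"ty":0,"tz":0.1,"wx":0,"wy":0,"wz":0,"jaw":1}
  ]
}}

```text
t: 11.68
tool_pos: [0.6213, -0.0224, 0.1788]
tool_rot: [3.017, 0.868, 0.008]
contact_force: [-1.8, 0.2, 1.9]
opening: 0.0158
```

```bash
python3 g.py 0.6210 -0.0224 0.181
```

```text
t 11.68 pos [ 0.6213 -0.0224  0.1788] F [-1.8  0.2  1.9] op 0.0158
delta cm [-0.03 -0.02 -0.22] dist 0.2 tilt fix w [ 0.004 -0.004 -0.   ] x yaw 32.1
```

The foot is standing and the rod has just started to slide. I release to let the gauge settle, then look before pushing with the jaws shut from above.

Request:
{"name": "send_rows", "arguments": {
  "series": [
    {"tx":0,"ty":0,"tz":0,"wx":0,"wy":0,"wz":0,"jaw":0.6},
    {"tx":0,"ty":0,"tz":0,"wx":0,"wy":0,"wz":0,"jaw":0.5},
    {"tx":0,"ty":0,"tz":-3,"wx":0,"wy":0,"wz":0,"jaw":0.5},
    {"tx":0,"ty":0,"tz":-4,"wx":0,"wy":0,"wz":0,"jaw":0.5},
    {"tx":0,"ty":0,"tz":0,"wx":0,"wy":0,"wz":0,"jaw":0.5}
  ]
}}

```text
t: 12.3
tool_pos: [0.6215, -0.0224, 0.2499]
tool_rot: [3.016, 0.868, 0.01]
contact_force: [-0.6, -0.2, -0.4]
opening: 0.0429
```

```bash
python3 g.py 0.6210 -0.0224 0.25; python3 - <<'E'
from station import ctrl
import cv2,numpy as np
c=ctrl.camera_info('wrist');np.savez('w13.npz',mtx=c['mtx'],R=c['R'],t=c['t'])
im=ctrl.get_image('wrist')[:,:,::-1]
cv2.imwrite('pics/w13.png',im);cv2.imwrite('pics/w13c.png',cv2.resize(im[110:310,215:435],None,fx=3,fy=3,interpolation=cv2.INTER_CUBIC))
cv2.imwrite('pics/s13.png',cv2.resize(ctrl.get_image('side')[190:310,320:440,::-1],None,fx=5,fy=5,interpolation=cv2.INTER_CUBIC))
E
```

```text
t 12.3 pos [ 0.6215 -0.0224  0.2499] F [-0.6 -0.2 -0.4] op 0.0429
delta cm [-0.04 -0.03 -0.01] dist 0.0 tilt fix w [ 0.004 -0.005 -0.   ] x yaw 32.1
```

View pics/w13c.png

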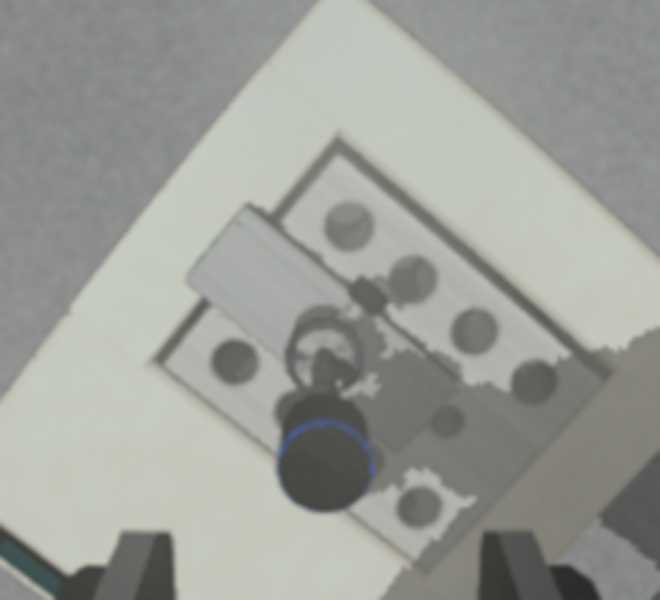

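View pics/s13.png

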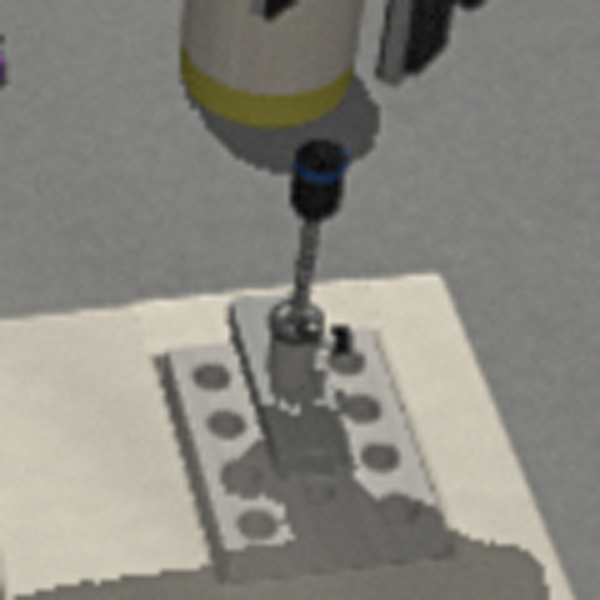

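```bash
python3 - <<'E'
from h import *
f=lambda x,y:(x/3+215-.33,y/3+110-.33)
b=np.load('w13.npz')
P=lambda x,y,z:plane(b,f(x,y),z,fray)
print('far wells',[P(*p,.094)[:2].round(4) for p in((349,226),(411,280),(474,331),(533,382))],'near',P(235,361,.094)[:2],P(419,507,.094)[:2],'probe2',P(446,421,.094)[:2])
cr=[P(*p,.106) for p in((248,206),(188,279),(395,455),(460,379))]
print(np.round(cr,4),np.mean(cr,0),'len',np.linalg.norm(cr[0]-cr[3]))
for z in(.134,):print('sleeve',P(324.5,355,z)[:2])
for z in(.212,.214,.216,.218):print('knob top',z,P(325.5,465,z)[:2])
E
```

```text
far wells [array([ 0.6478, -0.0147]), array([ 0.6441, -0.0382]), array([ 0.6413, -0.0621]), array([ 0.6379, -0.0859])] near [ 0.59645178 -0.00768003] [ 0.58657678 -0.07897982] probe2 [ 0.61394163 -0.07047398]
[[ 0.6391  0.0128  0.106 ]
 [ 0.613   0.0165  0.106 ]
 [ 0.6001 -0.0604  0.106 ]
 [ 0.6291 -0.0636  0.106 ]] [ 0.620314   -0.02366529  0.106     ] len 0.07709545901258019
sleeve [ 0.62075867 -0.02327296]
knob top 0.212 [ 0.62000515 -0.02374206]
knob top 0.214 [ 0.62063103 -0.02334127]
knob top 0.216 [ 0.62125691 -0.02294047]
knob top 0.218 [ 0.62188279 -0.02253968]
```

Gauge axis ≈ (0.6205,-0.0234). The well from the ring is (0.6202,-0.0235), and from the well pattern (0.6204,-0.0231), so they agree within 1 mm. Now I shut the jaws above the knob and approach.

Request:
{"name": "send_rows", "arguments": {
  "series": [
    {"tx":0,"ty":0,"tz":0,"wx":0.004,"wy":-0.005,"wz":0,"jaw":1},
    {"tx":0,"ty":0,"tz":0,"wx":0,"wy":0,"wz":0,"jaw":1},
    {"tx":0,"ty":0,"tz":0,"wx":0,"wy":0,"wz":0,"jaw":1},
    {"tx":0,"ty":0,"tz":0,"wx":0,"wy":0,"wz":0,"jaw":1}
  ],
  "squeeze": 30
}}

```text
t: 12.9
tool_pos: [0.6175, -0.0218, 0.24]
tool_rot: [-3.013, -0.867, 0.022]
contact_force: [0.5, 0.4, 1.2]
opening: -0.0
```

```bash
python3 g.py 0.6213 -0.0224 0.208
```

```text
t 12.9 pos [ 0.6175 -0.0218  0.24  ] F [0.5 0.4 1.2] op -0.0
delta cm [0.33 0.29 3.2 ] dist 3.2 tilt fix w [-0.01   0.012 -0.   ] x yaw 32.1
```

Request:
{"name": "send_rows", "arguments": {
  "series": [
    {"tx":0.3,"ty":0.25,"tz":0,"wx":-0.009,"wy":0.011,"wz":0,"jaw":1},
    {"tx":0,"ty":0,"tz":1,"wx":0,"wy":0,"wz":0,"jaw":1},
    {"tx":0,"ty":0,"tz":1,"wx":0,"wy":0,"wz":0,"jaw":1}
  ]
}}

```text
t: 13.28
tool_pos: [0.622, -0.0224, 0.2196]
tool_rot: [3.019, 0.869, 0.002]
contact_force: [0.1, 0.2, 0.1]
opening: -0.0002
```

```bash
python3 g.py 0.6213 -0.0224 0.205;python3 - <<'E'
from station import ctrl
import cv2,numpy as np
im=ctrl.get_image('wrist')[:,:,::-1]
cv2.imwrite('pics/w14c.png',cv2.resize(im[110:380,215:435],None,fx=2.2,fy=2.2,interpolation=cv2.INTER_CUBIC))
cv2.imwrite('pics/s14.png',cv2.resize(ctrl.get_image('side')[160:300,320:440,::-1],None,fx=4,fy=4,interpolation=cv2.INTER_CUBIC))
E
```

```text
t 13.28 pos [ 0.622  -0.0224  0.2196] F [0.1 0.2 0.1] op -0.0002
delta cm [-0.06 -0.04  1.46] dist 1.5 tilt fix w [ 0.001 -0.001  0.   ] x yaw 32.1
```

View pics/w14c.png

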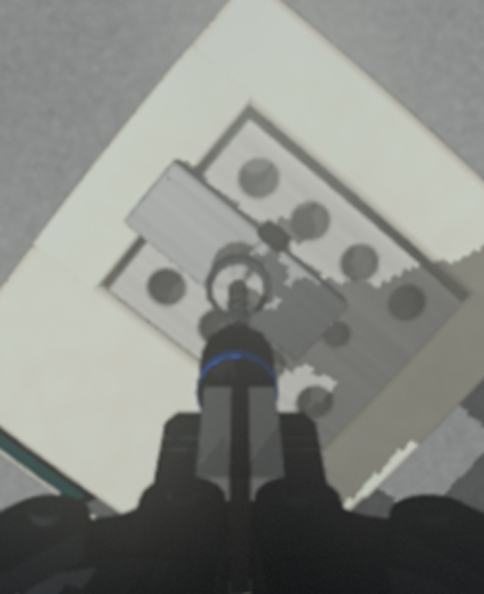

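View pics/s14.png

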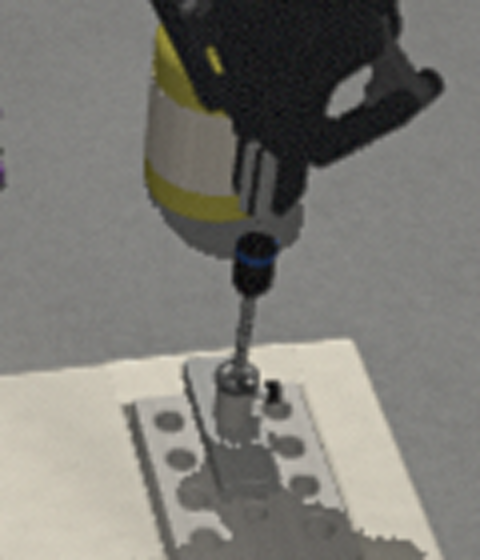

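Request:
{"name": "send_rows", "arguments": {
  "series": [
    {"tx":-0.06,"ty":-0.04,"tz":0.8,"wx":0,"wy":0,"wz":0,"jaw":1},
    {"tx":0,"ty":0,"tz":0.6,"wx":0,"wy":0,"wz":0,"jaw":1},
    {"tx":0,"ty":0,"tz":0.3,"wx":0,"wy":0,"wz":0,"jaw":1}
  ]
}}

```text
t: 13.75
tool_pos: [0.6204, -0.0223, 0.2001]
tool_rot: [-3.018, -0.869, 0.002]
contact_force: [0.5, -0.9, 0.1]
opening: -0.0002
```

Request:
{"name": "send_rows", "arguments": {
  "series": [
    {"tx":0,"ty":0,"tz":0.3,"wx":0,"wy":0,"wz":0,"jaw":1},
    {"tx":0,"ty":0,"tz":0.3,"wx":0,"wy":0,"wz":0,"jaw":1}
  ]
}}

```text
t: 14.0
tool_pos: [0.6206, -0.0223, 0.1945]
tool_rot: [-3.019, -0.869, 0.0]
contact_force: [0.3, 0.0, 0.7]
opening: 0.0002
```

Request:
{"name": "send_rows", "arguments": {
  "series": [
    {"tx":0,"ty":0,"tz":0.3,"wx":0,"wy":0,"wz":0,"jaw":1},
    {"tx":0,"ty":0,"tz":0.3,"wx":0,"wy":0,"wz":0,"jaw":1}
  ]
}}

```text
t: 14.25
tool_pos: [0.6209, -0.0223, 0.1888]
tool_rot: [-3.019, -0.869, -0.001]
contact_force: [-0.4, -0.2, 1.5]
opening: 0.0001
```

```bash
python3 g.py 0.6213 -0.0224 0.185;python3 - <<'E'
from station import ctrl
import cv2,numpy as np
cv2.imwrite('pics/s15.png',cv2.resize(ctrl.get_image('side')[160:300,320:440,::-1],None,fx=4,fy=4,interpolation=cv2.INTER_CUBIC))
E
```

```text
t 14.25 pos [ 0.6209 -0.0223  0.1888] F [-0.4 -0.2  1.5] op 0.0001
delta cm [0.03 0.03 0.38] dist 0.4 tilt fix w [ 0.    -0.001 -0.   ] x yaw 32.1
```

View pics/s15.png

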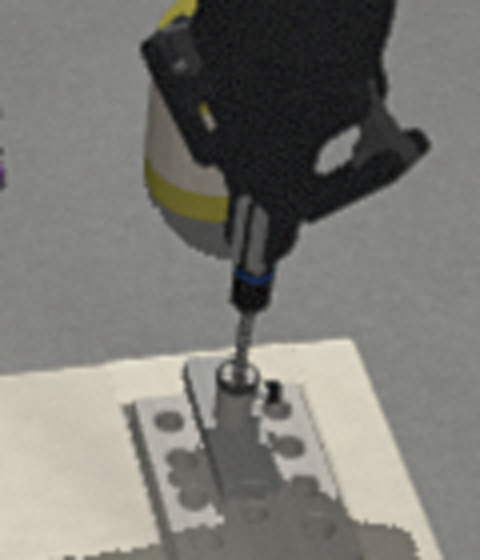

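Request:
{"name": "send_rows", "arguments": {
  "series": [
    {"tx":0.02,"ty":0.02,"tz":0.3,"wx":0,"wy":0,"wz":0,"jaw":1},
    {"tx":0,"ty":0,"tz":0.3,"wx":0,"wy":0,"wz":0,"jaw":1},
    {"tx":0,"ty":0,"tz":0.2,"wx":0,"wy":0,"wz":0,"jaw":1}
  ]
}}

```text
t: 14.68
tool_pos: [0.621, -0.0224, 0.1798]
tool_rot: [-3.019, -0.869, 0.0]
contact_force: [-0.8, 0.8, 0.6]
opening: 0.0001
```

Request:
{"name": "send_rows", "arguments": {
  "series": [
    {"tx":0,"ty":0,"tz":0.2,"wx":0,"wy":0,"wz":0,"jaw":1},
    {"tx":0,"ty":0,"tz":0.2,"wx":0,"wy":0,"wz":0,"jaw":1}
  ]
}}

```text
t: 14.92
tool_pos: [0.6209, -0.0224, 0.1755]
tool_rot: [-3.019, -0.869, 0.001]
contact_force: [-0.9, -0.4, 1.0]
opening: 0.0002
```

Request:
{"name": "send_rows", "arguments": {
  "series": [
    {"tx":0,"ty":0,"tz":0.2,"wx":0,"wy":0,"wz":0,"jaw":1}
  ]
}}

```text
t: 15.05
tool_pos: [0.6209, -0.0224, 0.1733]
tool_rot: [-3.019, -0.869, 0.001]
contact_force: [-0.6, 0.1, 2.0]
opening: 0.0
```

Request:
{"name": "send_rows", "arguments": {
  "series": [
    {"tx":0,"ty":0,"tz":0.2,"wx":0,"wy":0,"wz":0,"jaw":1}
  ]
}}

```text
t: 15.18
tool_pos: [0.6209, -0.0223, 0.1713]
tool_rot: [-3.018, -0.869, 0.0]
contact_force: [-0.5, 0.1, 1.7]
opening: -0.0002
```

Request:
{"name": "send_rows", "arguments": {
  "series": [
    {"tx":0,"ty":0,"tz":0.2,"wx":0,"wy":0,"wz":0,"jaw":1}
  ]
}}

```text
t: 15.3
tool_pos: [0.6209, -0.0224, 0.1691]
tool_rot: [-3.018, -0.869, 0.001]
contact_force: [-0.4, 0.6, 0.8]
opening: 0.0004
```

Request:
{"name": "send_rows", "arguments": {
  "series": [
    {"tx":0,"ty":0,"tz":0.2,"wx":0,"wy":0,"wz":0,"jaw":1}
  ]
}}

```text
t: 15.42
tool_pos: [0.6209, -0.0224, 0.1669]
tool_rot: [-3.018, -0.869, 0.001]
contact_force: [-0.8, 0.2, 2.3]
opening: -0.0001
```

Request:
{"name": "send_rows", "arguments": {
  "series": [
    {"tx":0,"ty":0,"tz":0.2,"wx":0,"wy":0,"wz":0,"jaw":1}
  ]
}}

```text
t: 15.55
tool_pos: [0.6208, -0.0223, 0.1648]
tool_rot: [-3.018, -0.869, 0.001]
contact_force: [-0.5, 0.2, 1.0]
opening: 0.0
```

Request:
{"name": "send_rows", "arguments": {
  "series": [
    {"tx":0,"ty":0,"tz":0.2,"wx":0,"wy":0,"wz":0,"jaw":1}
  ]
}}

```text
t: 15.68
tool_pos: [0.6208, -0.0224, 0.1626]
tool_rot: [-3.018, -0.869, 0.001]
contact_force: [-0.4, 0.3, 1.8]
opening: 0.0003
```

Request:
{"name": "send_rows", "arguments": {
  "series": [
    {"tx":0,"ty":0,"tz":0.15,"wx":0,"wy":0,"wz":0,"jaw":1}
  ]
}}

```text
t: 15.8
tool_pos: [0.6208, -0.0223, 0.161]
tool_rot: [-3.018, -0.869, 0.001]
contact_force: [-0.8, 0.5, 1.7]
opening: -0.0
```

Request:
{"name": "send_rows", "arguments": {
  "series": [
    {"tx":0,"ty":0,"tz":0.15,"wx":0,"wy":0,"wz":0,"jaw":1}
  ]
}}

```text
t: 15.92
tool_pos: [0.6208, -0.0223, 0.1593]
tool_rot: [-3.018, -0.869, 0.001]
contact_force: [-0.4, 0.1, 1.9]
opening: 0.0001
```

Request:
{"name": "send_rows", "arguments": {
  "series": [
    {"tx":0,"ty":0,"tz":0.15,"wx":0,"wy":0,"wz":0,"jaw":1}
  ]
}}

```text
t: 16.05
tool_pos: [0.6208, -0.0223, 0.1577]
tool_rot: [-3.018, -0.869, 0.001]
contact_force: [-1.1, -0.5, 1.4]
opening: 0.0001
```

Request:
{"name": "send_rows", "arguments": {
  "series": [
    {"tx":0,"ty":0,"tz":0.15,"wx":0,"wy":0,"wz":0,"jaw":1}
  ]
}}

```text
t: 16.18
tool_pos: [0.6209, -0.0224, 0.1565]
tool_rot: [-3.018, -0.869, 0.001]
contact_force: [-1.3, -0.2, 6.5]
opening: 0.0001
```

The force jumped from 1.4 to 6.5 N and the step fell short, so the tip seems to have met the bottom. One gentle 0.5 mm step to confirm.

Request:
{"name": "send_rows", "arguments": {
  "series": [
    {"tx":0,"ty":0,"tz":0.05,"wx":0,"wy":0,"wz":0,"jaw":1}
  ]
}}

```text
t: 16.3
tool_pos: [0.6213, -0.0224, 0.1566]
tool_rot: [-3.019, -0.869, -0.001]
contact_force: [-1.2, -0.4, 3.8]
opening: 0.0004
```

Request:
{"name": "send_rows", "arguments": {
  "series": [
    {"tx":0,"ty":0,"tz":0.08,"wx":0,"wy":0,"wz":0,"jaw":1}
  ]
}}

```text
t: 16.42
tool_pos: [0.6216, -0.0224, 0.1566]
tool_rot: [3.019, 0.869, 0.002]
contact_force: [-1.0, 0.6, 5.1]
opening: 0.0002
```

```bash
python3 g.py 0.6213 -0.0224 0.185;python3 - <<'E'
from station import ctrl
import cv2,numpy as np
cv2.imwrite('pics/s16.png',cv2.resize(ctrl.get_image('side')[160:300,320:440,::-1],None,fx=4,fy=4,interpolation=cv2.INTER_CUBIC))
E
```

```text
t 16.43 pos [ 0.6216 -0.0224  0.1566] F [-1.   0.6  5.1] op 0.0002
delta cm [-0.02 -0.02 -2.84] dist 2.8 tilt fix w [ 0.001 -0.001  0.   ] x yaw 32.1
```

View pics/s16.png

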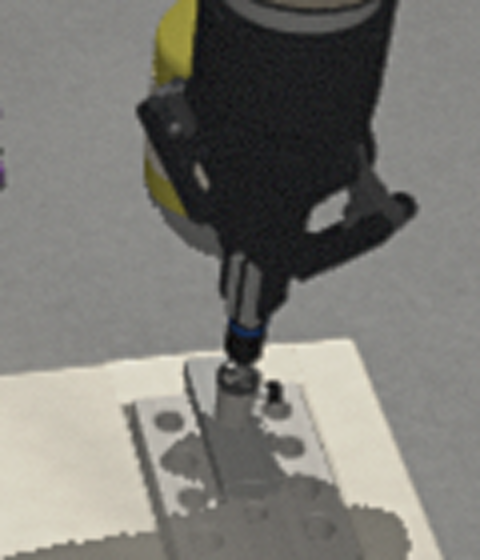

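Stalled at z 0.1566 with about 5 N, well above the 2 N drag and short of the rod's end stop, so the rod is on the bottom. Now I retreat straight up.

Request:
{"name": "send_rows", "arguments": {
  "series": [
    {"tx":0,"ty":0,"tz":-0.5,"wx":0,"wy":0,"wz":0,"jaw":1},
    {"tx":0,"ty":0,"tz":-2,"wx":0,"wy":0,"wz":0,"jaw":1},
    {"tx":0,"ty":0,"tz":-4,"wx":0,"wy":0,"wz":0,"jaw":1},
    {"tx":0,"ty":0,"tz":-4,"wx":0,"wy":0,"wz":0,"jaw":1},
    {"tx":0,"ty":0,"tz":0,"wx":0,"wy":0,"wz":0,"jaw":1}
  ]
}}

```text
t: 17.1
tool_pos: [0.6215, -0.0225, 0.2666]
tool_rot: [3.018, 0.869, 0.004]
contact_force: [-0.3, 0.2, 0.1]
opening: -0.0003
```

```bash
python3 g.py 0.6213 -0.0224 0.25; python3 - <<'E'
from station import ctrl
import cv2,numpy as np
c=ctrl.camera_info('wrist');np.savez('w17.npz',mtx=c['mtx'],R=c['R'],t=c['t'])
im=ctrl.get_image('wrist')[:,:,::-1]
cv2.imwrite('pics/w17.png',im);cv2.imwrite('pics/w17c.png',cv2.resize(im[110:310,215:435],None,fx=3,fy=3,interpolation=cv2.INTER_CUBIC))
cv2.imwrite('pics/s17f.png',ctrl.get_image('side')[:,:,::-1])
cv2.imwrite('pics/s17.png',cv2.resize(cv2.imread('pics/s17f.png')[190:310,320:440],None,fx=5,fy=5,interpolation=cv2.INTER_CUBIC))
E
```

```text
t 17.1 pos [ 0.6215 -0.0225  0.2666] F [-0.3  0.2  0.1] op -0.0003
delta cm [-0.02 -0.02  1.66] dist 1.7 tilt fix w [ 0.001 -0.002 -0.   ] x yaw 32.1
```

View pics/w17c.png

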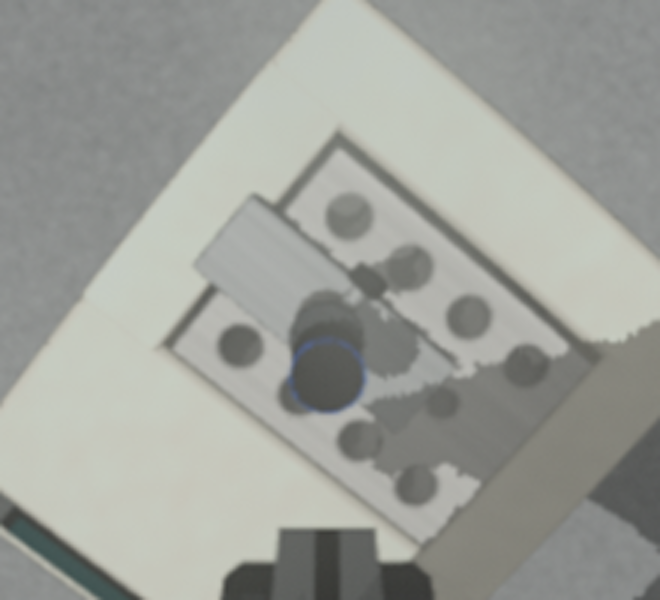

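View pics/s17.png

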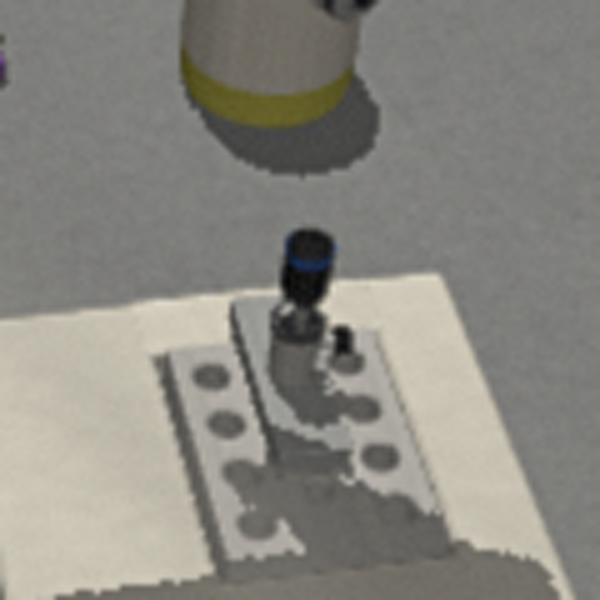

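The gauge stands flat over the well, with the foot in the same place as before the push. The knob is now just above the sleeve, at side crop px (307,250). The fingers are about 9 cm clear and the bottle has not moved. Handing in.

```bash
python3 -c "
from station import ctrl
print(ctrl.finish_job(), ctrl.get_obs()['t'])"
```

```text
the job is handed in; nothing more can be done
the job is handed in; nothing more can be done
```

The depth gauge is standing with its foot flat on the block over the blue-ringed well and the rod on the bottom. I handed the job in at about 17 s of the 51 s allowed, with the gripper clear and nothing else touched.

- **Sequence:** I lifted the grey gauge by its knob and set the foot down. After letting go, I pushed the rod down from above with the jaws shut.
- **Bottom contact:** The push ran at about 2 N, then stopped dead at tool height 0.1566 m. The highest reading was 6.5 N; force was read only between steps. That puts the rod travel at about 45 mm, so the well is roughly 43 mm deep, a rough figure from finger height and image shift. The rod's 54 mm end stop was not reached.
- **Position:** In the wrist images before the push, the gauge axis was within about 1 mm of the well centre. Pictures after retreating show the foot still flat and in place, and the bottle where it was. I did not check the rack and dishes separately at the end; the arm never went near them while low.

**What went wrong or disagreed:**
- **First grasp:** It closed on top of the knob and slipped off. In the pictures the fingertips sat about 15–18 mm behind the reported tool point, not 11 mm ahead as stated. The gauge did not move, and a grasp 20 mm lower held.
- **Contact check:** One reading suggested the foot had touched down while it was still mostly hanging. I lowered in small steps until the force confirmed contact, and that slid the rod 2–3 mm before I let go.
- **Foot length:** The pictures made the 80 mm foot about 2–3 mm short.

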